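# Clear the stand, nest the rinsed cups on it and cover them

## Robot

A 6-joint arm with a two-finger parallel gripper is mounted at the origin on a cart in front of the work surface, level with it; the furniture and walls round the work are solid. World frame = base frame: x ahead of the robot, y to its left, z up, the work surface at z = 0. Lengths are in m, angles in rad, forces in N, time in s.
With the tool pointing down it reaches from about 0.375 to 0.9 m from the base axis. Payload 3.1 kg.
Tool frame: the origin (TCP) lies between the finger pads; the fingertips stand 8 mm ahead of it and the grasp point (between the pads) lies 11 mm behind it; z points along the fingers, y is the line along which they close (so a half turn about z gives the same grasp; the last joint's range is limited). The gripper opens to 87 mm and grips with 3 to 60 N. Pads are 19 mm wide; open, the fingers measure 117 mm over their backs; the gripper's body (75 mm by 190 mm) begins 51 mm behind the grasp point.
Start: joints at [-1.472, 0.527, 1.433, -0, 1.181, -0.178], TCP at [0.171, -0.601, 0.231] pointing down, gripper open.
Joint ranges: [-3.08, 3.08], [-0.75, 2.2], [0.22, 2.44], [-1.43, 4.57], [0, 2.65], [-2.85, 2.85]. Speed limits (rad/s): [2.79, 2.79, 3.14, 3.14, 3.14, 3.14].

## Interface

Orientations are given as a unit quaternion [x, y, z, w].
In Python, from rig import robot, vision, job gives the robot as it stands.
- The arm moves only by the shell command python3 -m handwheel 'ROWS' [OPENING] [FORCE]. ROWS is JSON, a list of rows, each a list of 4 numbers: the shift along the tool's x, y, z as a fraction of full scale, then the turn about the tool's z as a fraction of full scale. A call has 1 to 20 rows; each row is the pose to reach, as a shift and turn from the pose commanded when the call began, along the tool's axes at that moment, turning the shorter way round; what a row does not reach only later rows make up. Full scale, the value 1, is 300 mm for a shift and 2 pi rad for a turn. A row lasts 1/12 s, in which the tool goes at most 41.7 mm and 7.16 degrees, less where a joint would pass 70% of its speed; a pose out of reach is approached as far as the arm can. A call with a number of a shift or a turn outside -1 to 1 is refused whole. A call with a gripper value outside its range is refused whole. OPENING is the opening in per cent of the stroke, from 0 (shut) to 100 (fully open), set as the call begins (- or left out, the last holds). The fingers move at their own pace and stop on an object; FORCE is the grip in N (left out, the last holds). Time passes only in rows, so rows that repeat a pose let the fingers close. It gives the time, the measured TCP pose, the force, the opening and the grip force at its end, in the units of the state.
- robot.get_obs(): the state, without advancing time (a new reading comes with each control period).
- vision.camera(name): name is "side" or "top" or "wrist"; returns a dict with "frame" (384x512x3 uint8, red, green, blue), "K" (3x3 intrinsics, pixels), "cam_to_world" (4x4, takes a point from camera to world coordinates); the wrist camera has in their place "hand_eye" (4x4, takes a point from camera to tool coordinates, whose origin is the TCP and whose axes are the flange's). Camera axes: x right, y down, z forward; pixel columns grow to the right and rows downward; lengths in m; the calibration is good to about 2 mm. A picture is of the moment at which its call begins: read the wrist's pose just before it. There is no depth.
- job.hand_in(): hands the job in; it is judged then, once.
Trained networks look in the newest picture that a camera, given by its name, has taken for a name from the list of things; names that differ only in an ending like _2 or _b are one class to them, and where a whole thing is asked for, a point or a joint stands for the part that bears it (a point fixed in the world has none). Each returns a list of dicts, best first, with "conf" (0 to 1); they miss things now and then, are a little off and sometimes report something else, mostly with a low value. They report only what shows in the picture. A call takes as long as a camera call. They do not tell look-alikes from the thing itself.
- vision.look_for(camera, label): "point" ([row, column] in pixels, amid what is visible of it).
- vision.outline_of(camera, label): "mask" (384x512 bool, what is visible of it) and "point" ([row, column] in pixels, amid what is visible of it).
The state is a dict: "time": time; "q": joint angles; "joint_velocities": joint speeds; "joint_torque": joint torques, N m; "position": TCP position; "tool_rot": TCP orientation; "ft_force": force on the tool from outside, world axes, zero at the start; "moment": the same for the moment, N m; "grip_width": finger opening in m; "grip_force": force on a finger pad.
Only numpy, scipy, OpenCV 4.12 (cv2) and the standard library are available. Lean on these libraries where they do the work, as an engineer would, in place of code of your own. Each camera call takes 0.05 s, during which the arm holds its last target. There are 200 camera calls.

## Task

Take the steel canister by its arch handle off the metal stand and set it upright in the middle of the round cork coaster. Then put all the rinsed steel cups from the draining mat, however many there are, upright onto the middle part of the stand as one stack, each one nested fully home in the one below, and finally close the top cup with the knobbed cover. Never tip the canister over, and leave the timer, the brown bottle and the pipette where they are.

Things in the scene. Friction and masses are not known exactly. Their poses are not given: they have to be found in the camera images.
- canister: closed steel canister, 83 mm in diameter, 90 mm high without handle, 0.25 to 0.6 kg, with a rigid arch handle over its top: a black horizontal bar, 10 mm wide and 10 mm high, its centre 140 mm above the origin, running along the canister's y axis, 80 mm free length between two flat uprights; 45 mm of free space between lid and bar. Origin: centre of its underside, z up. Starts on the stand.
- coaster: round cork coaster fixed to the worktop, 120 mm in diameter, 5 mm thick. Origin: centre of its underside, on the worktop.
- stand: low aluminium stand fixed to the worktop: plain flat square plate 140 x 140 mm on four feet, its top 40 mm above the worktop. Origin: centre of its underside, on the worktop. It and the coaster may have changed places.
- stand_top (a point): centre of the stand's flat top.
- drain_mat: grey draining mat fixed to the worktop, 260 mm along its x, 360 mm along its y, 4 mm thick. Origin: centre of its underside, on the worktop.
- cup1: stacking cup, brushed steel, open on top, 52 mm high, 60 g: a narrow foot (outer diameter 47 to 51 mm, the lowest 24 mm) and above it, over an outward shoulder, a mouth part 64 mm in outer and 57 mm in inner diameter (28 mm high, wall 2.5 mm). The foot of one cup goes into the mouth of another until its shoulder rests on the lower rim, 28 mm higher per cup. Starts upright on the draining mat; the cups are all alike. Origin: centre of its underside, z up. May be absent.
- cup2: stacking cup, brushed steel, open on top, 52 mm high, 60 g: a narrow foot (outer diameter 47 to 51 mm, the lowest 24 mm) and above it, over an outward shoulder, a mouth part 64 mm in outer and 57 mm in inner diameter (28 mm high, wall 2.5 mm). The foot of one cup goes into the mouth of another until its shoulder rests on the lower rim, 28 mm higher per cup. Starts upright on the draining mat; the cups are all alike. Origin: centre of its underside, z up. May be absent.
- cup3: stacking cup, brushed steel, open on top, 52 mm high, 60 g: a narrow foot (outer diameter 47 to 51 mm, the lowest 24 mm) and above it, over an outward shoulder, a mouth part 64 mm in outer and 57 mm in inner diameter (28 mm high, wall 2.5 mm). The foot of one cup goes into the mouth of another until its shoulder rests on the lower rim, 28 mm higher per cup. Starts upright on the draining mat; the cups are all alike. Origin: centre of its underside, z up. May be absent.
- cup4: stacking cup, brushed steel, open on top, 52 mm high, 60 g: a narrow foot (outer diameter 47 to 51 mm, the lowest 24 mm) and above it, over an outward shoulder, a mouth part 64 mm in outer and 57 mm in inner diameter (28 mm high, wall 2.5 mm). The foot of one cup goes into the mouth of another until its shoulder rests on the lower rim, 28 mm higher per cup. Starts upright on the draining mat; the cups are all alike. Origin: centre of its underside, z up. May be absent.
- cup5: stacking cup, brushed steel, open on top, 52 mm high, 60 g: a narrow foot (outer diameter 47 to 51 mm, the lowest 24 mm) and above it, over an outward shoulder, a mouth part 64 mm in outer and 57 mm in inner diameter (28 mm high, wall 2.5 mm). The foot of one cup goes into the mouth of another until its shoulder rests on the lower rim, 28 mm higher per cup. Starts upright on the draining mat; the cups are all alike. Origin: centre of its underside, z up. May be absent.
- cup6: stacking cup, brushed steel, open on top, 52 mm high, 60 g: a narrow foot (outer diameter 47 to 51 mm, the lowest 24 mm) and above it, over an outward shoulder, a mouth part 64 mm in outer and 57 mm in inner diameter (28 mm high, wall 2.5 mm). The foot of one cup goes into the mouth of another until its shoulder rests on the lower rim, 28 mm higher per cup. Starts upright on the draining mat; the cups are all alike. Origin: centre of its underside, z up. May be absent.
- cover: round steel cover, 50 g: a plug underneath (48 to 50 mm in diameter, 8 mm high), a flange 66 mm in diameter and 4 mm thick on it, and a black knob 18 mm in diameter, 26 mm high on top (38 mm in all). The plug goes into a cup's mouth and the flange rests on the rim; its origin then lies 44 mm above that cup's origin. Starts on the worktop, knob up. Origin: centre of the plug's underside, z up.
- timer: white bench timer, 47x68x66 mm, loose; leave alone. Origin: centre of its underside.
- bottle_amber: brown glass bottle with a black cap, 58 mm in diameter, 115 mm high, loose; leave alone. Origin: centre of its underside.
- pipette_200: pipette lying on the worktop, 255x50x25 mm, long along its x axis, loose; leave alone. Origin: centre of its underside.
Not all that is in view belongs to the job. Leave any pink or red look-alike of the cup5 alone.

How it is judged:
By the outcome, as a careful person would: the job done as asked, in the order asked, and still so for the second after the job is handed in, with the robot touching nothing.
Of cup1, cup2, cup3, cup4, cup5, cup6 only 4 to 6 are there at a start; the rules pass over those that are not, and their reading is None.
At some moment in a run one of canister, cover may be knocked a few centimetres aside while the robot is not near it.
It also fails if it takes over 210 s, if anything falls off the work surface, if the arm or the gripper's body presses on something with over 40 N, if the wrist force passes 120 N, or if a joint passes its speed limit or range.

## Working session

There is one attempt and no reset: what is moved stays moved. The work goes in short steps, Python scripts to look and compute and a shell command to move; the robot and the scene stay as the last step left them, time stands still between calls to the robot, and variables do not carry over. Pictures are saved under pics/ and viewed, at most 14 in all, crops included, and the job is handed in when it is done.

```bash
ls; mkdir -p pics; cat > h.py <<'E'
import numpy as np, cv2
from rig import robot, vision, job
from scipy.spatial.transform import Rotation as R
def cam(name):
    o=robot.get_obs(); c=vision.camera(name); f=c["frame"]
    if name=="wrist":
        T=np.eye(4);T[:3,:3]=R.from_quat(o["tool_rot"]).as_matrix();T[:3,3]=o["position"]
        M=T@np.array(c["hand_eye"])
    else: M=np.array(c["cam_to_world"])
    return f,np.array(c["K"]),M
def ray(K,M,p,z):
    "pixel p=[row,col] -> world xyz at height z"
    d=M[:3,:3]@np.linalg.solve(K,[p[1],p[0],1.]);t=(z-M[2,3])/d[2];return M[:3,3]+t*d
def proj(K,M,X):
    c=M[:3,:3].T@(np.array(X)-M[:3,3]);u=K@c;return u[1]/u[2],u[0]/u[2]
def save(n,f): cv2.imwrite("pics/"+n+".png",cv2.cvtColor(f,cv2.COLOR_RGB2BGR))
E
python3 - <<'E'
from h import *
o=robot.get_obs();print({k:np.round(v,3) for k,v in o.items()})
for n in["top","side"]:
    f,K,M=cam(n);save(n+"0",f);print(n,K.round(1).tolist(),M.round(3).tolist())
    for l in["canister","coaster","stand","drain_mat","cup1","cover","timer","bottle_amber","pipette_200"]:
        print(l,[(np.round(r["point"]).tolist(),round(r["conf"],2),np.round(ray(K,M,r["point"],0.0)[:2],3).tolist()) for r in vision.look_for(n,l)])
E
```

```text
pics
{'time': np.float64(0.0), 'q': array([-1.473,  0.528,  1.434,  0.   ,  1.181, -0.179]), 'joint_velocities': array([ 0.   ,  0.   ,  0.001,  0.   , -0.   , -0.001]), 'joint_torque': array([ 2.0000e-03, -4.4004e+01, -1.7659e+01,  6.3000e-02,  5.8000e-02,
       -0.0000e+00]), 'position': array([ 0.171, -0.6  ,  0.23 ]), 'tool_rot': array([ 0.99 ,  0.138,  0.   , -0.001]), 'ft_force': array([ 0.282, -0.746, -0.288]), 'moment': array([0.026, 0.008, 0.005]), 'grip_force': np.float64(0.0), 'grip_width': np.float64(0.087)}
top [[359.3, 0.0, 254.0], [0.0, 359.3, 197.6], [0.0, 0.0, 1.0]] [[0.011, -0.984, 0.18, 0.278], [-1.0, -0.009, 0.011, -0.046], [-0.009, -0.18, -0.984, 1.356], [0.0, 0.0, 0.0, 1.0]]
canister [([213.0, 146.0], 0.94, [0.461, 0.38])]
coaster [([173.0, 200.0], 0.84, [0.621, 0.18])]
stand [([232.0, 157.0], 0.67, [0.389, 0.333])]
drain_mat [([191.0, 294.0], 0.84, [0.553, -0.186])]
cup1 [([208.0, 339.0], 0.76, [0.487, -0.354]), ([210.0, 295.0], 0.75, [0.478, -0.188]), ([174.0, 300.0], 0.69, [0.621, -0.207]), ([163.0, 368.0], 0.61, [0.666, -0.476]), ([172.0, 262.0], 0.59, [0.6
[... 663 characters left out ...]
, 0.72, [0.505, 0.577])]
coaster [([167.0, 245.0], 0.52, [0.633, 0.181])]
stand [([150.0, 204.0], 0.5, [0.511, 0.387])]
drain_mat [([227.0, 266.0], 0.94, [0.547, -0.222])]
cup1 [([243.0, 260.0], 0.85, [0.496, -0.291]), ([284.0, 318.0], 0.69, [0.583, -0.529]), ([217.0, 198.0], 0.69, [0.341, -0.077]), ([256.0, 323.0], 0.6, [0.662, -0.426]), ([219.0, 242.0], 0.57, [0.488, -0.15]), ([209.0, 278.0], 0.54, [0.635, -0.143]), ([191.0, 262.0], 0.54, [0.625, -0.015])]
cover [([180.0, 212.0], 0.59, [0.47, 0.14])]
timer [([139.0, 218.0], 0.51, [0.61, 0.468])]
bottle_amber [([141.0, 249.0], 0.77, [0.736, 0.392])]
pipette_200 [([274.0, 260.0], 0.8, [0.439, -0.421]), ([229.0, 267.0], 0.5, [0.548, -0.231])]
```

View pics/top0.png

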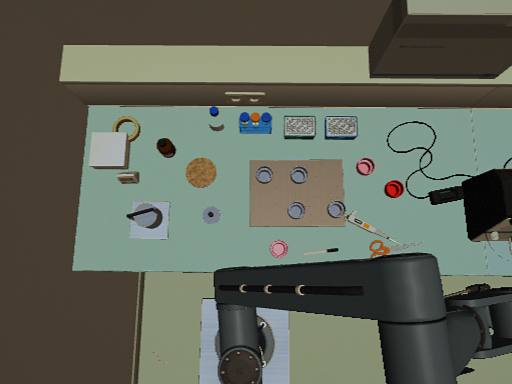

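View pics/side0.png

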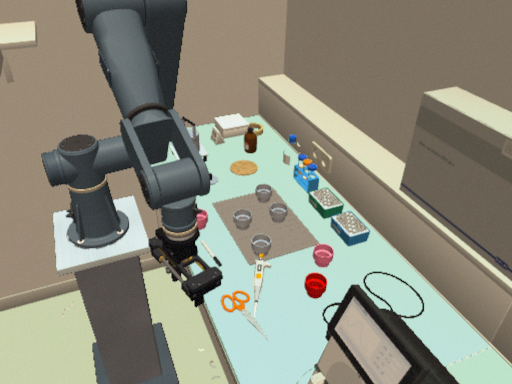

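The top view shows four steel cups on the mat at (172,262), (174,300), (210,295) and (208,339). The pink look-alikes are at (166,365) and (247,279), and there is a red one at (189,393). The canister with its arch handle is on the stand at (215,148), the cork coaster at (173,200) and the cover at (215,211). The side view agrees.

```bash
cat >> h.py <<'E'
def go(x,y,z,ydir=None,note=""):
    "print shift/turn fractions to reach TCP x,y,z with closing line (tool y) at world angle ydir (deg, mod 180), tool down"
    o=robot.get_obs();Rm=R.from_quat(o["tool_rot"]).as_matrix()
    d=Rm.T@(np.array([x,y,z])-o["position"])
    a=np.degrees(np.arctan2(Rm[1,1],Rm[0,1]));t=0
    if ydir is not None:
        t=-((ydir-a+90)%180-90)   # tool z is down: turn = -world yaw
    print(note,"row",np.round(d/0.3,4).tolist(),round(t/360,4),"| turn deg %.1f"%t,"q6 %.2f"%o["q"][5],"| len mm %.0f rows>=%d"%(1000*np.linalg.norm(d),np.ceil(max(np.linalg.norm(d)/.0417,abs(t)/7.16))),"t=%.1f"%o["time"])
E
python3 - <<'E'
from h import *
c=vision.camera("wrist");print(np.round(c["K"],1).tolist(),np.round(c["hand_eye"],3).tolist())
o=robot.get_obs();Rm=R.from_quat(o["tool_rot"]).as_matrix();print(Rm.round(3).tolist())
f,K,M=cam("top")
for l,z in[("stand",.04),("coaster",.005),("canister",.1),("cover",.02)]:
    for r in vision.outline_of("top",l)[:1]:
        m=r["mask"];ys,xs=np.nonzero(m);print(l,m.sum(),ys.min(),ys.max(),xs.min(),xs.max(),ray(K,M,[(ys.min()+ys.max())/2,(xs.min()+xs.max())/2],z).round(3))
go(0.4,-0.35,0.38)
big=cv2.resize(f[180:250,100:250],None,fx=5,fy=5,interpolation=cv2.INTER_CUBIC);save("can0",big)
E
```

```text
[[342.8, 0.0, 260.8], [0.0, 342.8, 189.0], [0.0, 0.0, 1.0]] [[-0.0, -0.969, -0.248, 0.067], [1.0, -0.0, -0.0, 0.0], [-0.0, -0.248, 0.969, -0.153], [0.0, 0.0, 0.0, 1.0]]
[[0.962, 0.273, -0.0], [0.273, -0.962, -0.0], [-0.0, 0.0, -1.0]]
stand 828 201 238 130 169 [0.432 0.353 0.04 ]
coaster 739 158 187 185 216 [0.621 0.177 0.005]
canister 616 203 228 127 162 [0.439 0.354 0.1  ]
cover 209 207 223 203 218 [0.454 0.131 0.02 ]
 row [0.9637, -0.5966, -0.4981] 0.0 | turn deg 0.0 q6 -0.18 | len mm 371 rows>=9 t=1.3
```

View pics/can0.png

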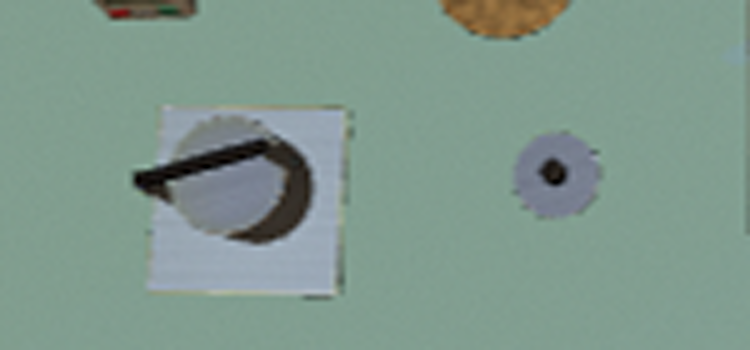

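The crop shows the canister at crop (230,180) sitting off-centre on the stand. Its black bar runs from (140,182) to (268,145), about 106° in the world, so the fingers must close at about 16°. The cover is at (556,174). The canister is the only thing with an arch handle, so nothing else can be taken for it.

```bash
python3 -m handwheel '[[0.9637,-0.5966,-0.4981,-0.1],[0.9637,-0.5966,-0.4981,-0.1],[0.9637,-0.5966,-0.4981,-0.1],[0.9637,-0.5966,-0.4981,-0.1],[0.9637,-0.5966,-0.4981,-0.1],[0.9637,-0.5966,-0.4981,-0.1],[0.9637,-0.5966,-0.4981,-0.1],[0.9637,-0.5966,-0.4981,-0.1],[0.9637,-0.5966,-0.4981,-0.1],[0.9637,-0.5966,-0.4981,-0.1]]' 100 20; python3 -c "
from h import *
go(0.43,-0.08,0.38,16)"
```

```text
time: 2.13
position: [0.4044, -0.3463, 0.3839]
tool_rot: [0.898, 0.44, 0.002, 0.003]
ft_force: [-0.3, -0.5, 0.6]
grip_width: 0.0874
grip_force: 0.0
 row [0.7538, -0.4763, 0.0109] -0.1493 | turn deg -53.8 q6 -0.26 | len mm 268 rows>=8 t=2.1
```

```bash
python3 -m handwheel '[[0.75,-0.476,0,-0.15],[0.75,-0.476,0,-0.15],[0.75,-0.476,0,-0.15],[0.75,-0.476,0,-0.15],[0.75,-0.476,0,-0.15],[0.75,-0.476,0,-0.15],[0.75,-0.476,0,-0.15],[0.75,-0.476,0,-0.15]]' ; python3 -c "
from h import *
go(0.43,0.20,0.38,16)"
```

```text
time: 2.8
position: [0.4259, -0.0814, 0.3799]
tool_rot: [0.599, 0.801, 0.0, -0.001]
ft_force: [-0.3, -0.5, -0.2]
grip_width: 0.087
grip_force: 0.0
 row [0.8959, 0.2786, 0.0011] 0.0012 | turn deg 0.4 q6 -0.74 | len mm 281 rows>=7 t=2.8
```

```bash
python3 -m handwheel '[[0.896,0.279,0,0],[0.896,0.279,0,0],[0.896,0.279,0,0],[0.896,0.279,0,0],[0.896,0.279,0,0],[0.896,0.279,0,0],[0.896,0.279,0,0],[0.896,0.279,0,0],[0.896,0.279,0,0]]' ; python3 - <<'E'
from h import *
f,K,M=cam("wrist");save("w1",f)
for l,z in[("canister",.09),("stand",.04),("cover",.02),("coaster",.005)]:
    for r in vision.outline_of("wrist",l)[:2]:
        m=r["mask"];ys,xs=np.nonzero(m);print(l,round(r["conf"],2),m.sum(),ys.min(),ys.max(),xs.min(),xs.max(),ray(K,M,r["point"],z).round(3))
E
```

```text
time: 3.55
position: [0.4335, 0.1975, 0.3796]
tool_rot: [0.601, 0.799, -0.0, 0.0]
ft_force: [0.3, 0.2, -0.3]
grip_width: 0.0869
grip_force: 0.0
canister 0.88 4729 0 76 267 341 [0.436 0.351 0.09 ]
stand 0.97 4620 0 100 231 359 [0.409 0.32  0.04 ]
stand 0.58 1310 170 210 244 284 [0.455 0.142 0.04 ]
cover 0.96 1346 170 210 244 285 [0.458 0.138 0.02 ]
coaster 0.7 4197 153 224 336 410 [0.623 0.182 0.005]
```

View pics/w1.png

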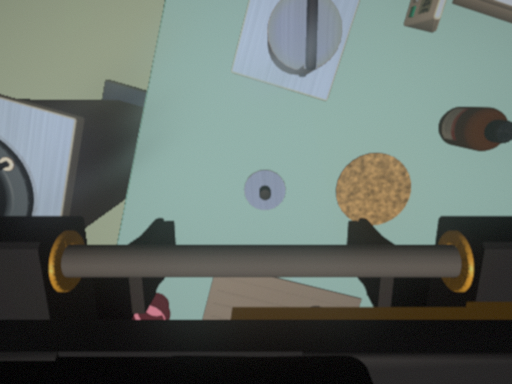

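The wrist view shows the canister at the top at (35,305) with its bar almost vertical at column 311. The cover is at (190,265) and the coaster at (188,373). I'll move on until the whole handle is visible.

```bash
python3 -m handwheel '[[0.36,0.11,0,0],[0.36,0.11,0,0],[0.36,0.11,0,0],[0.36,0.11,0,0],[0.36,0.11,0,0]]' ; python3 - <<'E'
from h import *
f,K,M=cam("wrist");save("w2",f)
for l,z in[("canister",.09),("stand",.04),("cover",.012),("coaster",.005)]:
    for r in vision.outline_of("wrist",l)[:1]:
        m=r["mask"].astype(np.uint8);c=max(cv2.findContours(m,0,2)[0],key=cv2.contourArea)
        P=np.array([ray(K,M,[p[0][1],p[0][0]],z)[:2] for p in c],np.float32)
        print(l,round(r["conf"],2),m.sum(),"minrect",np.round(cv2.minAreaRect(P)[0],3),np.round(cv2.minAreaRect(P)[1],3),round(cv2.minAreaRect(P)[2],1),"circ",np.round(cv2.minEnclosingCircle(P),3) if 0 else (np.round(cv2.minEnclosingCircle(P)[0],3),round(cv2.minEnclosingCircle(P)[1],3)))
# bar: dark pixels
o=robot.get_obs();print(o["position"],o["q"][5])
E
```

```text
time: 4.22
position: [0.4362, 0.3094, 0.3796]
tool_rot: [0.602, 0.798, -0.0, 0.0]
ft_force: [-0.2, 0.3, -0.1]
grip_width: 0.0867
grip_force: 0.0
canister 0.75 4204 minrect [0.444 0.343] [0.089 0.096] 57.8 circ (array([0.444, 0.34 ]), 0.057)
stand 0.91 5976 minrect [0.433 0.357] [0.139 0.14 ] 89.7 circ (array([0.432, 0.356]), 0.096)
cover 0.85 267 minrect [0.45  0.157] [0.052 0.017] 15.9 circ (array([0.452, 0.15 ]), 0.026)
coaster 0.91 859 minrect [0.59  0.207] [0.069 0.046] 19.0 circ (array([0.59 , 0.208]), 0.04)
[0.43615067 0.30811214 0.3801013 ] 0.13113783495676198
```

View pics/w2.png

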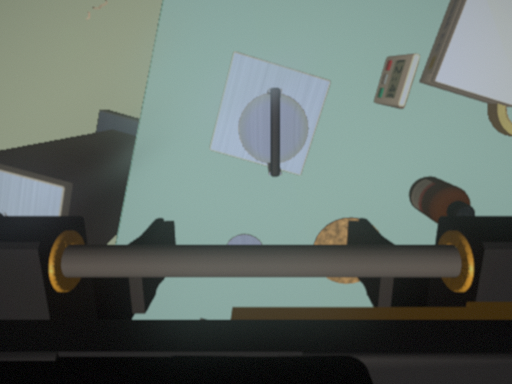

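The full bar runs from (88,275) to (175,275) in the image, vertical, so the fingers already line up with it.

```bash
python3 - <<'E'
from h import *
f,K,M=cam("wrist")
g=cv2.cvtColor(f,cv2.COLOR_RGB2GRAY)
d=(g[80:185,255:295]<75).astype(np.uint8)
ys,xs=np.nonzero(d);ys+=80;xs+=255
print(ys.min(),ys.max())
for r in range(84,182,8):
    s=xs[ys==r];print(r,s.min() if len(s) else None,s.max() if len(s) else None)
mid=(ys>100)&(ys<160);cx=np.polyfit(ys[mid],xs[mid],1)
top=ray(K,M,[ys.min(),np.polyval(cx,ys.min())],.183);bot=ray(K,M,[ys.max(),np.polyval(cx,ys.max())],.183)
print(top.round(4),bot.round(4),((top+bot)/2).round(4),np.degrees(np.arctan2(*(top-bot)[1::-1])))
c=(top+bot)/2
# lid circle: body top z=.13 fit on the lid mask
m=vision.outline_of("wrist","canister")[0]["mask"].astype(np.uint8)
for r in range(100,165,10):
    s=np.nonzero(m[r])[0];a=ray(K,M,[r,s.min()],.13);b=ray(K,M,[r,s.max()],.13);print(r,s.min(),s.max(),((a+b)/2)[:2].round(4),np.linalg.norm(a-b).round(4))
E
```

```text
102 173
84 None None
92 None None
100 None None
108 277 279
116 271 279
124 271 279
132 271 279
140 271 279
148 271 278
156 271 278
164 270 278
172 272 278
180 None None
[0.4319 0.3758 0.183 ] [0.45   0.3064 0.183 ] [0.4409 0.3411 0.183 ] 104.60126103140898
100 251 294 [0.4297 0.3773] 0.0489
110 243 303 [0.4333 0.3668] 0.0688
120 239 307 [0.4364 0.356 ] 0.0785
130 238 307 [0.4391 0.3449] 0.0802
140 241 305 [0.4429 0.334 ] 0.075
150 246 299 [0.4456 0.3225] 0.0625
160 261 283 [0.4483 0.3109] 0.0261
```

```bash
python3 -c "
from h import *
go(0.4377,0.349,0.169,14.8)"
```

```text
row [0.1289, 0.0415, 0.7039] 0.0027 | turn deg 1.0 q6 0.13 | len mm 215 rows>=6 t=4.6
```

```bash
python3 -m handwheel '[[0.129,0.0415,0.1,0.0027],[0.129,0.0415,0.2,0.0027],[0.129,0.0415,0.35,0.0027],[0.129,0.0415,0.45,0.0027],[0.129,0.0415,0.55,0.0027],[0.129,0.0415,0.65,0.0027],[0.129,0.0415,0.704,0.0027],[0.129,0.0415,0.704,0.0027],[0.129,0.0415,0.704,0.0027]]' 60 40; python3 -m handwheel '[[0,0,0,0],[0,0,0,0],[0,0,0,0],[0,0,0,0],[0,0,0,0],[0,0,0,0]]' 0 40;  python3 - <<'E'
from h import *
f,K,M=cam("side");save("s1",cv2.resize(f[80:200,140:300],None,fx=4,fy=4)); go(0.4377,0.349,0.199)
E
```

```text
time: 5.32
position: [0.4373, 0.3496, 0.1683]
tool_rot: [0.61, 0.793, -0.001, -0.0]
ft_force: [-0.2, 0.3, 0.7]
grip_width: 0.0523
grip_force: 0.0
time: 5.82
position: [0.4375, 0.3502, 0.1694]
tool_rot: [0.61, 0.793, 0.0, 0.0]
ft_force: [0.3, 0.2, 0.2]
grip_width: 0.0199
grip_force: 0.0
 row [-0.0041, -0.0001, -0.0995] 0.0 | turn deg 0.0 q6 0.22 | len mm 30 rows>=1 t=5.9
```

View pics/s1.png

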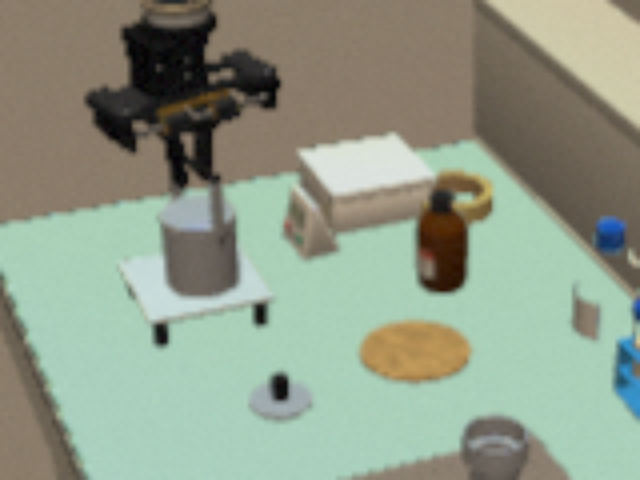

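The side view shows the fingers on both sides of the bar and still closing. I'll finish the grip and lift.

```bash
python3 -m handwheel '[[0,0,0,0],[0,0,0,0],[0,0,0,0],[0,0,0,0],[0,0,-0.03,0],[0,0,-0.08,0],[0,0,-0.15,0],[0,0,-0.22,0],[0,0,-0.28,0],[0,0,-0.3,0],[0,0,-0.3,0]]' 0 40; python3 - <<'E'
from h import *
f,K,M=cam("top")
m=vision.outline_of("top","coaster")[0]["mask"].astype(np.uint8);c=max(cv2.findContours(m,0,2)[0],key=cv2.contourArea)
P=np.array([ray(K,M,[p[0][1],p[0][0]],.005)[:2] for p in c],np.float32);print(cv2.minEnclosingCircle(P),cv2.minAreaRect(P))
go(0.622,0.180,0.26)
E
```

```text
time: 6.78
position: [0.4376, 0.3505, 0.2602]
tool_rot: [0.609, 0.793, 0.001, 0.0]
ft_force: [-0.5, 0.4, -3.8]
grip_width: 0.0092
grip_force: 39.9
((0.6215558052062988, 0.17505526542663574), 0.05915402993559837) ((0.6219544410705566, 0.17532573640346527), (0.11617600917816162, 0.11267491430044174), 45.84523391723633)
 row [-0.7057, 0.4529, -0.0082] 0.0 | turn deg 0.0 q6 0.22 | len mm 252 rows>=7 t=6.9
```

```bash
python3 - <<'E'
from h import *
def seg(f,K,M,roi):
    h=cv2.cvtColor(f,cv2.COLOR_BGR2HSV);m=((h[...,0]>8)&(h[...,0]<24)&(h[...,1]>110)&(h[...,2]>110)).astype(np.uint8)
    z=np.zeros_like(m);a,b,c,d=roi;z[a:b,c:d]=m[a:b,c:d];z=cv2.morphologyEx(z,3,np.ones((5,5)))
    c=max(cv2.findContours(z,0,2)[0],key=cv2.contourArea)
    P=np.array([ray(K,M,[p[0][1],p[0][0]],.005)[:2] for p in c],np.float32);print(cv2.fitEllipse(P))
c=vision.camera("wrist");o=dict(position=[0.4335,0.1975,0.3796]);T=np.eye(4);T[:3,:3]=R.from_quat([.601,.799,0,0]).as_matrix();T[:3,3]=o["position"]
seg(cv2.imread("pics/w1.png"),np.array(c["K"]),T@np.array(c["hand_eye"]),(140,235,325,420))
c=vision.camera("top");seg(cv2.imread("pics/top0.png"),np.array(c["K"]),np.array(c["cam_to_world"]),(150,195,180,222))
E
```

```text
((0.6321937441825867, 0.17164993286132812), (0.0863732174038887, 0.10144565999507904), 137.1362762451172)
((0.6228576898574829, 0.17696142196655273), (0.11238105595111847, 0.11444994807243347), 85.69285583496094)
```

```bash
python3 -m handwheel '[[-0.08,0.05,0,0],[-0.18,0.115,0,0],[-0.28,0.18,0,0],[-0.38,0.244,0,0],[-0.48,0.308,0,0],[-0.57,0.366,0,0],[-0.64,0.41,0,0],[-0.68,0.436,0,0],[-0.7057,0.453,0,0],[-0.7057,0.453,0,0],[-0.7057,0.453,0,0]]'
```

```text
time: 7.9
position: [0.6218, 0.1812, 0.2579]
tool_rot: [0.61, 0.793, -0.001, -0.002]
ft_force: [-0.3, 0.8, -4.1]
grip_width: 0.0094
grip_force: 40.0
```

```bash
python3 - <<'E'
from h import *
c=vision.camera("wrist");T=np.eye(4);T[:3,:3]=R.from_quat([.601,.799,0,0]).as_matrix();T[:3,3]=[0.4335,0.1975,0.3796]
print(ray(np.array(c["K"]),T@np.array(c["hand_eye"]),[188.5,373],.005))
go(0.623,0.1795,0.1350)
E
```

```text
[0.62256209 0.18213115 0.005     ]
 row [-0.0088, 0.0042, 0.4105] 0.0 | turn deg 0.0 q6 -0.15 | len mm 123 rows>=3 t=8.0
```

```bash
python3 -m handwheel '[[-0.006,0.004,0.06,0],[-0.006,0.004,0.14,0],[-0.006,0.004,0.22,0],[-0.006,0.004,0.3,0],[-0.006,0.004,0.35,0],[-0.006,0.004,0.38,0],[-0.006,0.004,0.395,0],[-0.006,0.004,0.404,0],[-0.006,0.004,0.412,0],[-0.006,0.004,0.412,0]]'; python3 -m handwheel '[[0,0,0,0],[0,0,0,0],[0,0,0,0],[0,0,0,0],[0,0,0,0]]' 60
```

```text
time: 8.78
position: [0.6252, 0.1794, 0.136]
tool_rot: [0.609, 0.793, 0.001, 0.001]
ft_force: [-0.9, 0.2, -3.0]
grip_width: 0.0097
grip_force: 40.0
time: 9.2
position: [0.6253, 0.179, 0.136]
tool_rot: [0.61, 0.793, 0.001, 0.001]
ft_force: [-0.0, 0.2, 0.4]
grip_width: 0.035
grip_force: 0.0
```

```bash
python3 -m handwheel '[[0,0,-0.1,0],[0,0,-0.2,0],[0,0,-0.33,0],[0,0,-0.46,0],[0,0,-0.59,0],[0,0,-0.72,0],[-0.1,-0.03,-0.82,0],[-0.2,-0.06,-0.82,0],[-0.3,-0.08,-0.82,0],[-0.3,-0.08,-0.82,0],[-0.3,-0.08,-0.82,0]]' 100; python3 - <<'E'
from h import *
f,K,M=cam("wrist");save("w3",f)
for l,z in[("canister",.095),("coaster",.005),("cover",.012)]:
    for r in vision.outline_of("wrist",l)[:1]:
        m=r["mask"].astype(np.uint8);c=max(cv2.findContours(m,0,2)[0],key=cv2.contourArea)
        P=np.array([ray(K,M,[p[0][1],p[0][0]],z)[:2] for p in c],np.float32);q=cv2.minEnclosingCircle(P)
        print(l,round(r["conf"],2),np.round(q[0],4),round(q[1],4),cv2.boundingRect(c))
go(0.5,-0.2,0.38,note="cups")
E
```

```text
time: 10.12
position: [0.6247, 0.0844, 0.3816]
tool_rot: [0.611, 0.792, 0.0, 0.0]
ft_force: [-0.2, -0.5, 0.3]
grip_width: 0.0868
grip_force: 0.0
canister 0.62 [0.7004 0.2848] 0.0327 (340, 0, 57, 29)
coaster 0.61 [0.6241 0.1789] 0.0599 (237, 42, 81, 84)
cover 0.56 [0.4574 0.133 ] 0.0329 (137, 63, 45, 45)
cups row [-0.8171, -0.6477, 0.0027] 0.0 | turn deg 0.0 q6 -0.30 | len mm 313 rows>=8 t=10.3
```

View pics/w3.png

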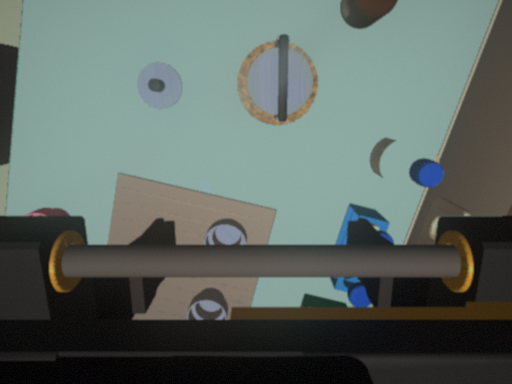

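The canister stands upright and concentric on the coaster: lid at (80,280), and an even cork ring of columns 237–318. The cover is at (85,160). Now the cups.

```bash
python3 -m handwheel '[[-0.95,-0.5,-0.2,0],[-0.95,-0.5,-0.2,0],[-0.95,-0.5,-0.2,0],[-0.95,-0.5,-0.2,0],[-0.95,-0.5,-0.2,0],[-0.95,-0.5,-0.2,0],[-0.95,-0.5,-0.2,0],[-0.95,-0.5,-0.2,0],[-0.95,-0.5,-0.2,0],[-0.95,-0.5,-0.2,0]]'; cat >> h.py <<'E'
def cups(save_as=None,z=.052,label="cup1",name="wrist"):
    f,K,M=cam(name)
    if save_as: save(save_as,f)
    out=[]
    for r in vision.outline_of(name,label):
        m=r["mask"].astype(np.uint8);c=max(cv2.findContours(m,0,2)[0],key=cv2.contourArea)
        col=f[r["mask"]].mean(0)
        P=np.array([ray(K,M,[p[0][1],p[0][0]],z)[:2] for p in c],np.float32);q=cv2.minEnclosingCircle(P)
        print(label,round(r["conf"],2),np.round(r["point"]),"rgb",col.round(),"circ",np.round(q[0],4),round(q[1],4),cv2.boundingRect(c))
    return f,K,M
E
python3 -c "
from h import *
cups('w4')
go(.52,-.3,.45)"
```

```text
time: 11.15
position: [0.553, -0.2291, 0.441]
tool_rot: [0.61, 0.792, 0.0, -0.0]
ft_force: [0.9, 0.7, 0.8]
grip_width: 0.0873
grip_force: 0.0
cup1 0.9 [134. 301.] rgb [125. 129. 141.] circ [ 0.6069 -0.1962] 0.0335 (279, 114, 43, 41)
cup1 0.88 [ 46. 323.] rgb [120. 124. 132.] circ [ 0.6058 -0.0681] 0.0338 (302, 25, 45, 47)
cup1 0.86 [307. 215.] rgb [116.  46.  43.] circ [ 0.5483 -0.5299] 0.0369 (200, 292, 36, 29)
cup1 0.83 [102. 215.] rgb [129. 133. 141.] circ [ 0.474  -0.1866] 0.0332 (198, 83, 42, 43)
cup1 0.71 [ 36. 134.] rgb [149. 112. 118.] circ [ 0.3369 -0.1215] 0.0356 (114, 13, 47, 48)
cup1 0.64 [193. 202.] rgb [116. 120. 128.] circ [ 0.4797 -0.3307] 0.0355 (182, 173, 41, 42)
 row [-0.2074, -0.17, -0.0313] 0.0 | turn deg 0.0 q6 -0.84 | len mm 81 rows>=2 t=11.2
```

View pics/w4.png

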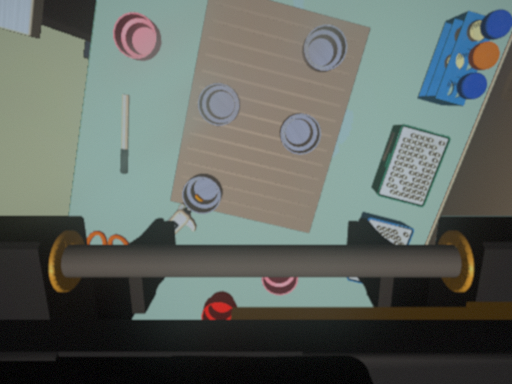

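The wrist view shows four steel cups on the mat: B (46,323), A (134,301), C (102,215) and D (193,202). The pink cups at (36,134) and (280,280) and the red one at (307,215) are look-alikes off the mat, and I'll leave them. The orange glint in D at (197,200) needs a check before I take it. I start with B.

```bash
cat >> h.py <<'E'
def hov(x,y,z=.25):
    Rm=R.from_quat(robot.get_obs()["tool_rot"]).as_matrix();v=Rm[:,0]*.045
    go(x-v[0],y-v[1],z,15,note="hover")
E
python3 -c "
from h import *
hov(.606,-.068)"
```

```text
hover row [0.3147, 0.3069, 0.636] -0.0001 | turn deg -0.0 q6 -0.84 | len mm 232 rows>=6 t=11.2
```

```bash
python3 -m handwheel '[[0.314,0.307,0.636,0],[0.314,0.307,0.636,0],[0.314,0.307,0.636,0],[0.314,0.307,0.636,0],[0.314,0.307,0.636,0],[0.314,0.307,0.636,0],[0.314,0.307,0.636,0],[0.314,0.307,0.636,0]]'; python3 -c "
from h import *
f,K,M=cups('w5')"
```

```text
time: 11.92
position: [0.6174, -0.1108, 0.2493]
tool_rot: [0.608, 0.794, -0.001, -0.001]
ft_force: [0.2, -0.1, 0.5]
grip_width: 0.087
grip_force: 0.0
cup1 0.83 [123. 264.] rgb [135. 140. 153.] circ [ 0.607 -0.067] 0.0325 (233, 91, 63, 66)
cup1 0.68 [195. 113.] rgb [108. 111. 117.] circ [ 0.476  -0.1817] 0.038 (82, 167, 69, 62)
cup1 0.66 [106.  14.] rgb [124.  80.  86.] circ [ 0.3574 -0.1171] 0.031 (0, 75, 40, 61)
cup1 0.58 [230. 234.] rgb [120. 123. 133.] circ [ 0.6053 -0.19  ] 0.0329 (204, 207, 58, 39)
```

View pics/w5.png

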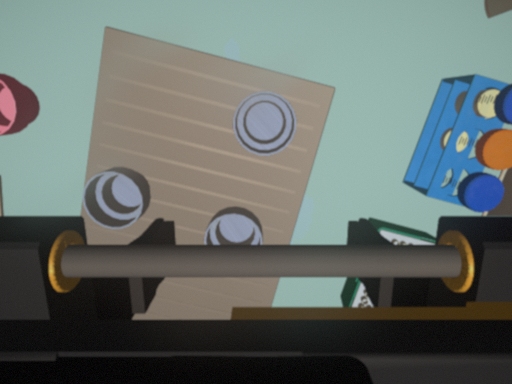

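Cup B is at (123,264), seen almost straight from above, and it is empty plain steel. Nothing stands near it, so I grasp it now.

```bash
sed -i 's/z=.052,label/z=.056,label/' h.py; python3 -c "
from h import *
go(.607,-.067,.038,15)"
```

```text
row [0.1608, 0.0007, 0.7136] -0.0001 | turn deg -0.0 q6 -0.62 | len mm 219 rows>=6 t=12.0
```

```bash
python3 -m handwheel '[[0.16,0.0007,0.05,0],[0.16,0.0007,0.18,0],[0.16,0.0007,0.31,0],[0.16,0.0007,0.44,0],[0.16,0.0007,0.55,0],[0.16,0.0007,0.64,0],[0.16,0.0007,0.7,0],[0.16,0.0007,0.714,0],[0.16,0.0007,0.714,0]]' 100 25; python3 -m handwheel '[[0,0,0,0],[0,0,0,0],[0,0,0,0],[0,0,0,0],[0,0,0,0],[0,0,0,0],[0,0,0,0]]' 0 15
```

```text
time: 12.77
position: [0.6062, -0.0681, 0.0367]
tool_rot: [0.61, 0.792, 0.0, 0.0]
ft_force: [0.4, 0.0, 0.3]
grip_width: 0.0869
grip_force: 0.0
time: 13.35
position: [0.6066, -0.0672, 0.0375]
tool_rot: [0.609, 0.793, 0.0, 0.001]
ft_force: [-0.7, 1.0, 5.8]
grip_width: 0.0637
grip_force: 15.0
```

```bash
python3 -m handwheel '[[0,0,-0.06,0],[0,0,-0.15,0],[0,0,-0.26,0],[0,0,-0.38,0],[0,0,-0.5,0],[0,0,-0.6,0],[0,0,-0.66,0],[0,0,-0.66,0]]'; python3 -c "
from h import *
go(.47,.14,.236,15,'a')
go(.4325,.3565,.236,15,'b')"
```

```text
time: 14.02
position: [0.6081, -0.0675, 0.2392]
tool_rot: [0.609, 0.793, 0.002, 0.005]
ft_force: [1.2, 1.2, 0.2]
grip_width: 0.0634
grip_force: 15.0
a row [0.7869, -0.267, 0.0046] -0.0003 | turn deg -0.1 q6 -0.55 | len mm 249 rows>=6 t=14.0
b row [1.5164, -0.2022, 0.0014] -0.0003 | turn deg -0.1 q6 -0.55 | len mm 459 rows>=12 t=14.0
```

```bash
python3 -m handwheel '[[0.787,-0.267,0,0],[0.787,-0.267,0,0],[0.787,-0.267,0,0],[0.787,-0.267,0,0],[0.787,-0.267,0,0],[0.787,-0.267,0,0],[0.787,-0.267,0,0],[0.787,-0.267,0,0]]';python3 -c "
from h import *
go(.4325,.3565,.075,15,'b')"
```

```text
time: 14.68
position: [0.4649, 0.1423, 0.233]
tool_rot: [0.608, 0.794, -0.001, -0.001]
ft_force: [0.9, -0.9, -0.5]
grip_width: 0.0636
grip_force: 15.0
b row [0.7172, 0.0841, 0.5269] 0.0004 | turn deg 0.1 q6 -0.20 | len mm 268 rows>=7 t=14.7
```

```bash
python3 -m handwheel '[[0.14,0.016,0,0],[0.28,0.033,0,0],[0.42,0.05,0,0],[0.55,0.065,0,0],[0.66,0.078,0,0],[0.717,0.084,0,0],[0.717,0.084,0.1,0],[0.717,0.084,0.22,0],[0.717,0.084,0.34,0],[0.717,0.084,0.43,0],[0.717,0.084,0.48,0],[0.717,0.084,0.505,0],[0.717,0.084,0.518,0],[0.717,0.084,0.524,0],[0.717,0.084,0.524,0]]';python3 -c "
from h import *
go(.4325,.3565,.0735,15,'b')"
```

```text
time: 15.93
position: [0.4376, 0.3549, 0.0773]
tool_rot: [0.61, 0.793, 0.001, 0.0]
ft_force: [-0.3, 0.7, -0.1]
grip_width: 0.0633
grip_force: 15.0
b row [0.0094, -0.0151, 0.0127] -0.0004 | turn deg -0.2 q6 0.22 | len mm 7 rows>=1 t=15.9
```

```bash
python3 -m handwheel '[[0.009,-0.015,0.006,0],[0.009,-0.015,0.012,0],[0.009,-0.015,0.014,0],[0.009,-0.015,0.014,0]]'; python3 -m handwheel '[[0,0,0,0],[0,0,0,0],[0,0,0,0],[0,0,0,0]]' 95;python3 -m handwheel '[[0,0,-0.08,0],[0,0,-0.18,0],[0,0,-0.3,0],[0,0,-0.42,0],[0,0,-0.55,0],[-0.15,0,-0.6,0],[-0.15,0,-0.6,0],[-0.15,0,-0.6,0],[-0.15,0,-0.6,0]]' 100; python3 -c "
from h import *
f,K,M=cups('w6',z=.092)
cups(None,z=.012,label='cover')
go(.47,.05,.4,15)"
```

```text
time: 16.27
position: [0.4313, 0.3567, 0.0736]
tool_rot: [0.609, 0.793, 0.0, 0.0]
ft_force: [-1.9, -0.8, 2.8]
grip_width: 0.0638
grip_force: 15.0
time: 16.6
position: [0.4318, 0.3565, 0.0728]
tool_rot: [0.61, 0.793, 0.0, 0.0]
ft_force: [0.3, -0.2, 0.3]
grip_width: 0.0798
grip_force: 0.0
time: 17.35
position: [0.4427, 0.3126, 0.2523]
tool_rot: [0.61, 0.792, -0.0, -0.001]
ft_force: [0.8, -0.3, 0.4]
grip_width: 0.0869
grip_force: 0.0
cup1 0.61 [124. 262.] rgb [118. 126. 141.] circ [0.4299 0.3578] 0.0327 (225, 88, 72, 73)
cover 0.58 [294. 235.] rgb [108. 116. 129.] circ [0.4567 0.1338] 0.0336 (212, 277, 52, 42)
 row [-0.8721, -0.1383, -0.4948] -0.0002 | turn deg -0.1 q6 0.15 | len mm 304 rows>=8 t=17.6
```

View pics/w6.png

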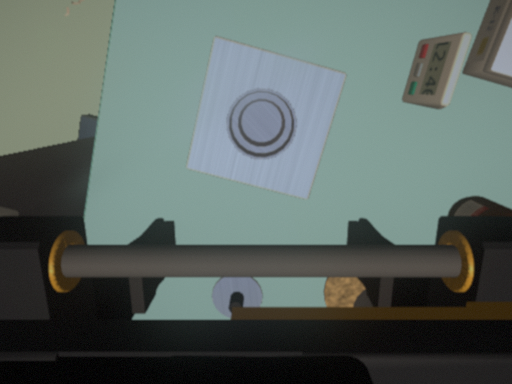

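The first cup stands upright in the middle of the stand, rim at (124,262). The cover is at (294,237) and the timer is untouched. Next is cup C.

```bash
python3 -m handwheel '[[-0.98,-0.1,0,0],[-0.98,-0.1,0,0],[-0.98,-0.1,0,0],[-0.98,-0.1,0,0],[-0.98,-0.1,0,0],[-0.98,-0.1,0,0],[-0.98,-0.1,0,0],[-0.98,-0.1,0,0],[-0.98,-0.1,0,0],[-0.98,-0.1,0,0]]' 100; python3 -c "
from h import *
hov(.474,-.187)"
```

```text
time: 18.38
position: [0.4892, 0.0216, 0.2521]
tool_rot: [0.61, 0.793, -0.0, -0.001]
ft_force: [0.3, 0.6, 0.2]
grip_width: 0.0866
grip_force: 0.0
hover row [-0.8093, -0.2272, 0.006] -0.0004 | turn deg -0.2 q6 -0.44 | len mm 252 rows>=7 t=18.4
```

```bash
python3 -m handwheel '[[-0.809,-0.227,0.006,0],[-0.809,-0.227,0.006,0],[-0.809,-0.227,0.006,0],[-0.809,-0.227,0.006,0],[-0.809,-0.227,0.006,0],[-0.809,-0.227,0.006,0],[-0.809,-0.227,0.006,0],[-0.809,-0.227,0.006,0],[-0.809,-0.227,0.006,0]]' 100; python3 -c "
from h import *
cups('w7')
go(.475,-.187,.038,15)"
```

```text
time: 19.13
position: [0.4861, -0.2286, 0.2504]
tool_rot: [0.609, 0.793, 0.0, -0.001]
ft_force: [-1.0, -0.2, 0.1]
grip_width: 0.0871
grip_force: 0.0
cup1 0.95 [ 25. 135.] rgb [158. 111. 119.] circ [ 0.3374 -0.1242] 0.0354 (100, 0, 74, 58)
cup1 0.87 [169. 382.] rgb [114. 117. 125.] circ [ 0.603  -0.1954] 0.0358 (347, 136, 67, 63)
cup1 0.69 [238. 231.] rgb [112. 115. 123.] circ [ 0.4758 -0.3151] 0.0286 (206, 222, 53, 23)
cup1 0.6 [124. 259.] rgb [131. 136. 149.] circ [ 0.473  -0.1853] 0.0318 (229, 92, 63, 64)
 row [0.1406, 0.0001, 0.7091] 0.0002 | turn deg 0.1 q6 -0.91 | len mm 217 rows>=6 t=19.2
```

```bash
python3 -m handwheel '[[0.148,0,0.05,0],[0.148,0,0.18,0],[0.148,0,0.31,0],[0.148,0,0.44,0],[0.148,0,0.55,0],[0.148,0,0.64,0],[0.148,0,0.69,0],[0.148,0,0.709,0],[0.148,0,0.709,0],[0.148,0,0.709,0]]' 100; python3 -m handwheel '[[0,0,0,0],[0,0,0,0],[0,0,0,0],[0,0,0,0],[0,0,0,0],[0,0,0,0],[0,0,0,0]]' 0 15; python3 -m handwheel '[[0,0,-0.06,0],[0,0,-0.15,0],[0,0,-0.26,0],[0,0,-0.38,0],[0,0,-0.5,0],[0,0,-0.6,0],[0,0,-0.66,0],[0,0,-0.66,0],[0,0,-0.66,0]]'; python3 -c "
from h import *
go(.46,.10,.236,15,'a')"
```

```text
time: 20.07
position: [0.4753, -0.1871, 0.0389]
tool_rot: [0.609, 0.793, 0.0, 0.0]
ft_force: [0.1, -0.2, 0.5]
grip_width: 0.0869
grip_force: 0.0
time: 20.65
position: [0.4751, -0.1883, 0.039]
tool_rot: [0.61, 0.793, 0.0, 0.001]
ft_force: [-0.1, 0.6, 5.8]
grip_width: 0.0638
grip_force: 15.0
time: 21.4
position: [0.4749, -0.1882, 0.2369]
tool_rot: [0.61, 0.793, 0.0, 0.001]
ft_force: [0.1, -0.3, -0.3]
grip_width: 0.0641
grip_force: 15.0
a row [0.9411, 0.1987, 0.002] -0.0003 | turn deg -0.1 q6 -0.86 | len mm 289 rows>=7 t=21.4
```

```bash
python3 -m handwheel '[[0.12,0.025,0,0],[0.25,0.053,0,0],[0.38,0.08,0,0],[0.51,0.108,0,0],[0.64,0.135,0,0],[0.77,0.163,0,0],[0.87,0.184,0,0],[0.92,0.195,0,0],[0.941,0.199,0,0],[0.941,0.199,0,0],[0.941,0.199,0,0]]';python3 -c "
from h import *
go(.4326,.3536,.236,15,'b')"
```

```text
time: 22.32
position: [0.4594, 0.0996, 0.2352]
tool_rot: [0.609, 0.793, -0.001, -0.001]
ft_force: [-0.5, -0.7, -0.5]
grip_width: 0.0643
grip_force: 15.0
b row [0.841, 0.1315, -0.0031] -0.0002 | turn deg -0.1 q6 -0.28 | len mm 255 rows>=7 t=22.3
```

```bash
python3 -m handwheel '[[0.12,0.019,0,0],[0.24,0.0375,0,0],[0.37,0.058,0,0],[0.5,0.078,0,0],[0.63,0.0985,0,0],[0.73,0.114,0,0],[0.8,0.125,0,0],[0.83,0.13,0.0,0],[0.841,0.1315,0.1,0],[0.841,0.1315,0.2,0],[0.841,0.1315,0.25,0],[0.841,0.1315,0.25,0],[0.841,0.1315,0.25,0],[0.841,0.1315,0.25,0],[0.841,0.1315,0.25,0]]';python3 -c "
from h import *
go(.4326,.3536,.104,15,'b')"
```

```text
time: 23.57
position: [0.4348, 0.3539, 0.1627]
tool_rot: [0.61, 0.792, 0.001, 0.001]
ft_force: [0.3, 0.3, -0.7]
grip_width: 0.0641
grip_force: 15.0
b row [0.0008, -0.0078, 0.1957] -0.0005 | turn deg -0.2 q6 0.23 | len mm 59 rows>=2 t=23.6
```

```bash
python3 -m handwheel '[[0.001,-0.008,0.04,0],[0.001,-0.008,0.08,0],[0.001,-0.008,0.09,0],[0.001,-0.008,0.09,0],[0.001,-0.008,0.09,0],[0.001,-0.008,0.09,0]]';python3 -c "
from h import *
go(.4326,.3536,.1045,15,'b')"
```

```text
time: 24.07
position: [0.4316, 0.3541, 0.1353]
tool_rot: [0.61, 0.793, 0.001, 0.0]
ft_force: [-0.3, 0.2, -0.9]
grip_width: 0.0641
grip_force: 15.0
b row [-0.0026, 0.0025, 0.1027] -0.0003 | turn deg -0.1 q6 0.23 | len mm 31 rows>=1 t=24.1
```

```bash
python3 -m handwheel '[[-0.001,0.001,0.02,0],[-0.001,0.001,0.04,0],[-0.001,0.001,0.06,0],[-0.001,0.001,0.08,0],[-0.001,0.001,0.095,0],[-0.001,0.001,0.102,0],[-0.001,0.001,0.102,0],[-0.001,0.001,0.102,0]]'
```

```text
time: 24.73
position: [0.4312, 0.3536, 0.1035]
tool_rot: [0.61, 0.793, -0.0, -0.0]
ft_force: [0.0, 0.4, -1.0]
grip_width: 0.0641
grip_force: 15.0
```

Insertion went in free. Release, back off, and check.

```bash
python3 -m handwheel '[[0,0,0.003,0],[0,0,0.003,0],[0,0,0.003,0]]'; python3 -m handwheel '[[0,0,0,0],[0,0,0,0],[0,0,0,0],[0,0,0,0]]' 95;python3 -m handwheel '[[0,0,-0.08,0],[0,0,-0.18,0],[0,0,-0.3,0],[0,0,-0.42,0],[0,0,-0.5,0],[-0.15,0,-0.5,0],[-0.15,0,-0.5,0],[-0.15,0,-0.5,0],[-0.15,0,-0.5,0]]' 100; python3 -c "
from h import *
f,K,M=cups('w8',z=.12)
cups(None,z=.012,label='cover')
f,K,M=cam('side');save('s2',cv2.resize(f[80:200,140:300],None,fx=5,fy=5))"
```

```text
time: 24.98
position: [0.4313, 0.3536, 0.103]
tool_rot: [0.61, 0.793, 0.0, 0.0]
ft_force: [-0.6, 0.3, 1.8]
grip_width: 0.0642
grip_force: 15.0
time: 25.32
position: [0.4312, 0.3535, 0.1026]
tool_rot: [0.61, 0.793, -0.0, -0.0]
ft_force: [0.4, -0.1, 0.3]
grip_width: 0.08
grip_force: 0.0
time: 26.07
position: [0.4425, 0.3098, 0.2524]
tool_rot: [0.61, 0.792, -0.0, -0.0]
ft_force: [-0.6, -0.6, -0.6]
grip_width: 0.0872
grip_force: 0.0
cup1 0.86 [122. 259.] rgb [116. 124. 139.] circ [0.4286 0.3567] 0.0322 (221, 85, 78, 78)
cover 0.67 [293. 236.] rgb [107. 115. 127.] circ [0.4565 0.1333] 0.0335 (212, 277, 51, 40)
```

View pics/s2.png

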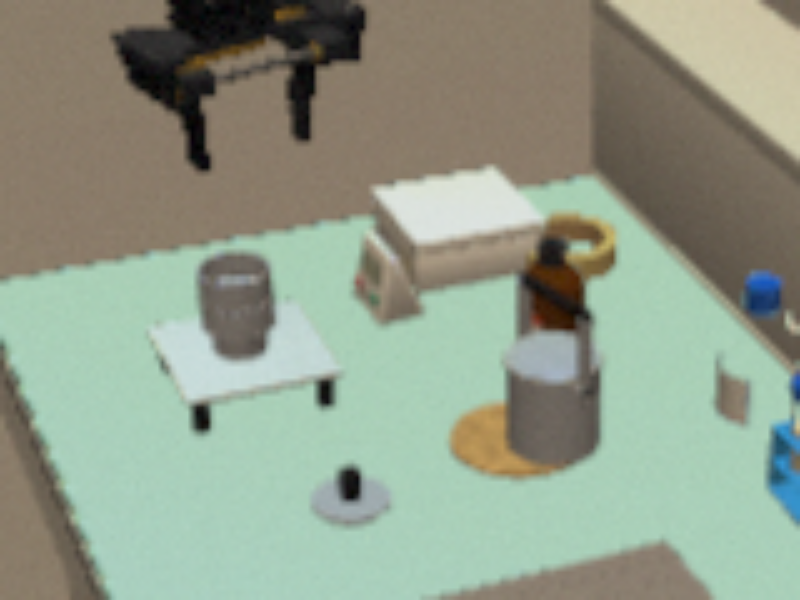

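The side view shows the stack of two fully nested at (240,300). But the canister has been knocked towards +x: it now overhangs the coaster at (550,410). I'll re-centre it now, starting with a measurement from above.

```bash
python3 -c "
from h import *
go(.63,.10,.38,15)"
```

```text
row [-0.8396, 0.4228, -0.4265] -0.0002 | turn deg -0.1 q6 0.14 | len mm 310 rows>=8 t=26.3
```

```bash
python3 -m handwheel '[[0,0,-0.13,0],[0,0,-0.26,0],[-0.1,0.05,-0.38,0],[-0.84,0.423,-0.426,0],[-0.84,0.423,-0.426,0],[-0.84,0.423,-0.426,0],[-0.84,0.423,-0.426,0],[-0.84,0.423,-0.426,0],[-0.84,0.423,-0.426,0],[-0.84,0.423,-0.426,0],[-0.84,0.423,-0.426,0],[-0.84,0.423,-0.426,0]]' 100; python3 -c "
from h import *
cups('w9',z=.005,label='coaster');cups(None,z=.095,label='canister');o=robot.get_obs();print(o['position'],o['tool_rot'])"
```

```text
time: 27.32
position: [0.6296, 0.0997, 0.3796]
tool_rot: [0.61, 0.793, -0.0, -0.001]
ft_force: [-0.3, 0.2, -0.0]
grip_width: 0.0871
grip_force: 0.0
coaster 0.71 [ 79. 260.] rgb [143. 129. 104.] circ [0.6222 0.1806] 0.0599 (231, 51, 81, 80)
canister 0.71 [110. 288.] rgb [119. 127. 135.] circ [0.6519 0.1585] 0.0511 (255, 73, 66, 84)
[0.62907291 0.1008935  0.38073997] [ 6.08580760e-01  7.93491893e-01 -9.29067389e-06 -2.71968623e-04]
```

View pics/w9.png

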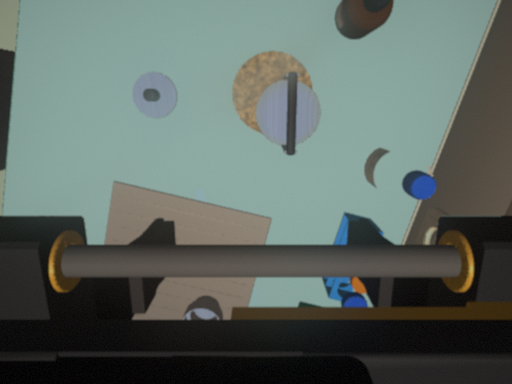

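The canister lid is now at (112,288), with its bar running from (73,293) to (153,290). It is still upright on the coaster, off-centre by about 35 mm. I regrasp it by the handle.

```bash
python3 - <<'E'
from h import *
f,K,M=cam("wrist")
a=ray(K,M,[73,293],.148);b=ray(K,M,[154,290.5],.148);c=(a+b)/2;print(a.round(4),b.round(4),c.round(4),np.degrees(np.arctan2(*(a-b)[1::-1])))
print("lid",ray(K,M,[112,288.5],.095).round(4))
go(c[0],c[1],.134,np.degrees(np.arctan2(*(a-b)[1::-1]))-90)
E
```

```text
[0.6365 0.2027 0.148 ] [0.6583 0.1184 0.148 ] [0.6474 0.1606 0.148 ] 104.4798016659961
lid [0.6476 0.162  0.095 ]
 row [0.1767, 0.1103, 0.8228] 0.0015 | turn deg 0.5 q6 -0.28 | len mm 255 rows>=7 t=27.6
```

```bash
python3 -m handwheel '[[0.177,0.11,0.1,0],[0.177,0.11,0.23,0],[0.177,0.11,0.36,0],[0.177,0.11,0.49,0],[0.177,0.11,0.6,0],[0.177,0.11,0.7,0],[0.177,0.11,0.78,0],[0.177,0.11,0.822,0],[0.177,0.11,0.822,0],[0.177,0.11,0.822,0]]' 60; python3 -m handwheel '[[0,0,0,0],[0,0,0,0],[0,0,0,0],[0,0,0,0],[0,0,0,0],[0,0,0,0],[0,0,0,0],[0,0,0,0],[0,0,0,0],[0,0,0,0],[0,0,0,0]]' 0 40; python3 -m handwheel '[[0,0,-0.01,0],[0,0,-0.03,0],[0,0,-0.07,0],[0,0,-0.1,0],[0,0,-0.1,0],[0,0,-0.1,0]]'; python3 -c "
from h import *
go(.623,.1795,.164)"
```

```text
time: 28.4
position: [0.6486, 0.1595, 0.1344]
tool_rot: [0.609, 0.793, 0.0, 0.0]
ft_force: [0.6, -0.1, 0.1]
grip_width: 0.0522
grip_force: 0.0
time: 29.32
position: [0.6485, 0.1589, 0.1341]
tool_rot: [0.61, 0.793, -0.0, 0.0]
ft_force: [-0.8, -0.4, 0.8]
grip_width: 0.0094
grip_force: 40.0
time: 29.82
position: [0.6493, 0.159, 0.1654]
tool_rot: [0.61, 0.793, 0.001, 0.001]
ft_force: [-0.6, -1.2, -3.5]
grip_width: 0.0097
grip_force: 40.0
 row [0.0885, -0.0673, 0.0044] 0.0 | turn deg 0.0 q6 -0.19 | len mm 33 rows>=1 t=29.8
```

```bash
python3 -m handwheel '[[0.02,-0.015,0,0],[0.05,-0.04,0,0],[0.075,-0.06,0,0],[0.083,-0.067,0.01,0],[0.083,-0.067,0.04,0],[0.083,-0.067,0.07,0],[0.083,-0.067,0.09,0],[0.083,-0.067,0.1,0],[0.083,-0.067,0.104,0],[0.083,-0.067,0.104,0]]'; python3 -m handwheel '[[0,0,0,0],[0,0,0,0],[0,0,0,0],[0,0,0,0],[0,0,0,0]]' 60; python3 -m handwheel '[[0,0,-0.1,0],[0,0,-0.2,0],[0,0,-0.33,0],[0,0,-0.46,0],[0,0,-0.59,0],[0,0,-0.72,0],[-0.1,-0.03,-0.82,0],[-0.2,-0.06,-0.82,0],[-0.3,-0.08,-0.82,0],[-0.3,-0.08,-0.82,0],[-0.3,-0.08,-0.82,0]]' 100; python3 - <<'E'
from h import *
f,K,M=cups('w10',z=.005,label='coaster');cups(None,z=.012,label='cover')
save("w10c",cv2.resize(f[0:180,100:360],None,fx=3,fy=3))
E
```

```text
time: 30.65
position: [0.6231, 0.1776, 0.1343]
tool_rot: [0.61, 0.793, 0.0, 0.0]
ft_force: [-3.8, -0.7, 6.4]
grip_width: 0.0091
grip_force: 40.1
time: 31.07
position: [0.6229, 0.1777, 0.1326]
tool_rot: [0.61, 0.793, 0.0, 0.0]
ft_force: [-0.3, 0.6, -0.1]
grip_width: 0.0345
grip_force: 0.0
time: 31.98
position: [0.6226, 0.0832, 0.3787]
tool_rot: [0.611, 0.792, 0.0, -0.0]
ft_force: [-0.2, -0.3, -0.1]
grip_width: 0.0866
grip_force: 0.0
coaster 0.75 [112. 272.] rgb [142. 128. 103.] circ [0.6242 0.1791] 0.0606 (239, 41, 81, 84)
cover 0.75 [ 86. 160.] rgb [124. 137. 149.] circ [0.4578 0.1325] 0.0329 (138, 63, 45, 47)
```

View pics/w10c.png

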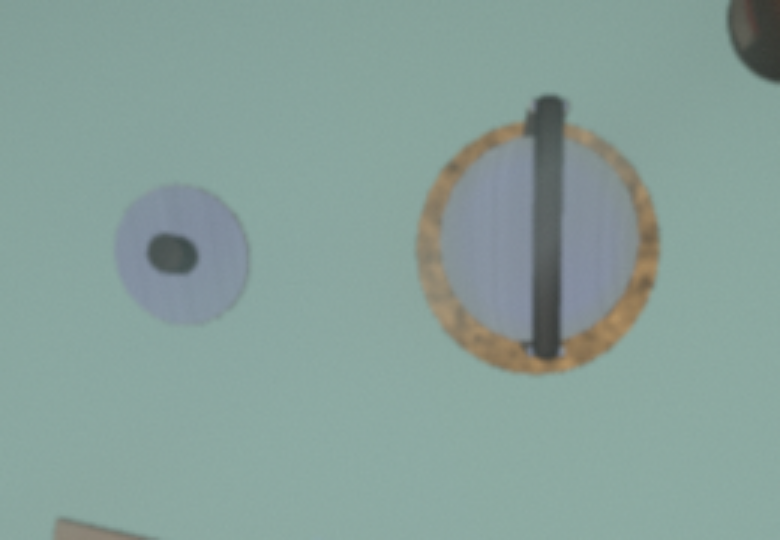

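The canister is centred on the coaster again: lid at crop (540,238) with the cork ring all round. The small upward offset is parallax. Next is cup A.

```bash
python3 -m handwheel '[[-0.95,-0.3,0.3,0],[-0.95,-0.3,0.3,0],[-0.95,-0.3,0.3,0],[-0.95,-0.3,0.3,0],[-0.95,-0.3,0.3,0],[-0.95,-0.3,0.3,0],[-0.95,-0.3,0.3,0],[-0.95,-0.3,0.3,0],[-0.95,-0.3,0.3,0],[-0.95,-0.3,0.3,0]]' 100; python3 -c "
from h import *
hov(.605,-.196)"
```

```text
time: 33.02
position: [0.6087, -0.2138, 0.2877]
tool_rot: [0.61, 0.792, 0.0, -0.001]
ft_force: [-0.3, 0.2, 0.4]
grip_width: 0.0868
grip_force: 0.0
hover row [-0.0896, 0.0034, 0.1253] -0.0005 | turn deg -0.2 q6 -0.77 | len mm 46 rows>=2 t=33.0
```

```bash
python3 -m handwheel '[[-0.09,0.003,0.125,0],[-0.09,0.003,0.125,0],[-0.09,0.003,0.125,0],[-0.09,0.003,0.125,0],[-0.09,0.003,0.125,0]]' 100; python3 -c "
from h import *
cups('w11')
go(.605,-.196,.038,15)"
```

```text
time: 33.43
position: [0.6174, -0.2381, 0.2527]
tool_rot: [0.609, 0.793, 0.0, 0.001]
ft_force: [0.1, 0.5, 0.2]
grip_width: 0.087
grip_force: 0.0
cup1 0.91 [ 2. 20.] rgb [100.  63.  67.] circ [ 0.3655 -0.1452] 0.0228 (0, 0, 49, 13)
cup1 0.85 [126. 264.] rgb [134. 138. 152.] circ [ 0.6072 -0.1966] 0.0318 (231, 94, 63, 64)
cup1 0.78 [215. 119.] rgb [105. 107. 113.] circ [ 0.4826 -0.3265] 0.0383 (86, 185, 66, 59)
cup1 0.73 [308. 229.] rgb [100.  72.  74.] circ [ 0.6305 -0.4099] 0.0244 (215, 297, 39, 23)
 row [0.149, -0.0044, 0.7165] -0.0001 | turn deg -0.0 q6 -0.80 | len mm 220 rows>=6 t=33.5
```

```bash
python3 -m handwheel '[[0.145,0.002,0.05,0],[0.145,0.002,0.18,0],[0.145,0.002,0.31,0],[0.145,0.002,0.44,0],[0.145,0.002,0.55,0],[0.145,0.002,0.64,0],[0.145,0.002,0.69,0],[0.145,0.002,0.714,0],[0.145,0.002,0.714,0],[0.145,0.002,0.714,0]]' 100; python3 -m handwheel '[[0,0,0,0],[0,0,0,0],[0,0,0,0],[0,0,0,0],[0,0,0,0],[0,0,0,0],[0,0,0,0]]' 0 15; python3 -m handwheel '[[0,0,-0.06,0],[0,0,-0.15,0],[0,0,-0.26,0],[0,0,-0.38,0],[0,0,-0.5,0],[0,0,-0.62,0],[0,0,-0.7,0],[0,0,-0.7,0],[0,0,-0.7,0]]'; python3 -c "
from h import *
go(.47,.05,.25,15,'a')"
```

```text
time: 34.37
position: [0.6069, -0.1977, 0.0382]
tool_rot: [0.609, 0.793, 0.0, 0.001]
ft_force: [1.9, 0.3, 0.9]
grip_width: 0.0873
grip_force: 0.0
time: 34.95
position: [0.6066, -0.1978, 0.038]
tool_rot: [0.61, 0.793, 0.0, 0.001]
ft_force: [0.1, 0.7, 5.3]
grip_width: 0.0627
grip_force: 15.0
time: 35.7
position: [0.6064, -0.1978, 0.2485]
tool_rot: [0.61, 0.793, 0.0, 0.001]
ft_force: [-0.8, -0.4, -0.6]
grip_width: 0.0625
grip_force: 15.0
a row [0.9151, -0.2269, -0.0074] -0.0003 | turn deg -0.1 q6 -0.75 | len mm 283 rows>=7 t=35.7
```

```bash
python3 -m handwheel '[[0.12,-0.03,0,0],[0.25,-0.062,0,0],[0.38,-0.094,0,0],[0.51,-0.126,0,0],[0.64,-0.158,0,0],[0.76,-0.188,0,0],[0.85,-0.21,0,0],[0.9,-0.223,0,0],[0.915,-0.227,0,0],[0.915,-0.227,0,0],[0.915,-0.227,0,0]]';python3 -c "
from h import *
go(.4313,.3555,.19,15,'b')"
```

```text
time: 36.62
position: [0.4697, 0.0498, 0.2462]
tool_rot: [0.609, 0.793, -0.001, -0.0]
ft_force: [-0.4, 0.8, -0.4]
grip_width: 0.0626
grip_force: 15.0
b row [1.0178, 0.1385, 0.1871] -0.0003 | turn deg -0.1 q6 -0.39 | len mm 313 rows>=8 t=36.6
```

```bash
python3 -m handwheel '[[0.12,0.016,0,0],[0.25,0.034,0,0],[0.38,0.052,0,0],[0.51,0.07,0,0],[0.64,0.087,0,0],[0.76,0.104,0,0],[0.87,0.119,0,0],[0.94,0.128,0,0],[0.98,0.133,0,0],[1.0,0.1385,0.04,0],[1.0,0.1385,0.1,0],[1.0,0.1385,0.15,0],[1.0,0.1385,0.187,0],[1.0,0.1385,0.187,0],[1.0,0.1385,0.187,0],[1.0,0.1385,0.187,0]]';python3 -c "
from h import *
go(.4313,.3555,.16,15,'b')"
```

```text
time: 37.95
position: [0.4337, 0.35, 0.191]
tool_rot: [0.61, 0.792, 0.0, 0.0]
ft_force: [0.6, -0.0, -0.9]
grip_width: 0.0628
grip_force: 15.0
b row [0.0197, -0.0031, 0.1033] -0.0006 | turn deg -0.2 q6 0.22 | len mm 32 rows>=1 t=38.0
```

```bash
python3 -m handwheel '[[0.0197,-0.0031,0.03,0],[0.0197,-0.0031,0.07,0],[0.0197,-0.0031,0.095,0],[0.0197,-0.0031,0.095,0],[0.0197,-0.0031,0.095,0],[0.0197,-0.0031,0.095,0]]';python3 -c "
from h import *
go(.4313,.3555,.1315,15,'b')"
```

```text
time: 38.45
position: [0.4306, 0.3566, 0.1628]
tool_rot: [0.61, 0.793, 0.0, 0.0]
ft_force: [-0.4, -0.5, -0.8]
grip_width: 0.0625
grip_force: 15.0
b row [-0.0041, 0.0013, 0.1044] -0.0003 | turn deg -0.1 q6 0.23 | len mm 31 rows>=1 t=38.5
```

```bash
python3 -m handwheel '[[-0.003,0.001,0.02,0],[-0.003,0.001,0.04,0],[-0.003,0.001,0.06,0],[-0.003,0.001,0.08,0],[-0.003,0.001,0.095,0],[-0.003,0.001,0.103,0],[-0.003,0.001,0.108,0],[-0.003,0.001,0.108,0],[-0.003,0.001,0.108,0]]'; python3 -c "
from h import *
o=robot.get_obs();print(o['position'],o['ft_force'])"
```

```text
time: 39.2
position: [0.431, 0.3556, 0.1301]
tool_rot: [0.61, 0.793, 0.0, 0.0]
ft_force: [-0.1, -0.2, -1.5]
grip_width: 0.0627
grip_force: 15.0
[0.43101738 0.35562521 0.13013116] [-0.13410173 -0.1863541  -1.4758122 ]
```

```bash
python3 -m handwheel '[[0,0,0.003,0],[0,0,0.003,0],[0,0,0.003,0]]'; python3 -m handwheel '[[0,0,0,0],[0,0,0,0],[0,0,0,0],[0,0,0,0]]' 95;python3 -m handwheel '[[0,0,-0.08,0],[0,0,-0.18,0],[0,0,-0.3,0],[0,0,-0.4,0],[0,0,-0.5,0],[-0.15,0,-0.5,0],[-0.15,0,-0.5,0],[-0.15,0,-0.5,0],[-0.15,0,-0.5,0]]' 100; python3 -c "
from h import *
cups('w12',z=.148)
cups(None,z=.012,label='cover')
f,K,M=cam('side');save('s3',cv2.resize(f[80:200,140:300],None,fx=5,fy=5))"
```

```text
time: 39.45
position: [0.4311, 0.3557, 0.1299]
tool_rot: [0.61, 0.793, 0.0, 0.0]
ft_force: [-0.5, -1.4, 5.7]
grip_width: 0.0627
grip_force: 15.0
time: 39.78
position: [0.4308, 0.3555, 0.1289]
tool_rot: [0.61, 0.793, -0.0, -0.0]
ft_force: [-0.6, -0.1, 0.4]
grip_width: 0.0792
grip_force: 0.0
time: 40.53
position: [0.442, 0.3118, 0.2786]
tool_rot: [0.61, 0.792, -0.0, -0.001]
ft_force: [0.0, 0.0, -0.7]
grip_width: 0.0873
grip_force: 0.0
cup1 0.87 [128. 263.] rgb [119. 127. 141.] circ [0.4297 0.3564] 0.0315 (223, 89, 77, 77)
cover 0.66 [291. 242.] rgb [107. 116. 127.] circ [0.4573 0.1321] 0.0336 (215, 277, 49, 31)
```

View pics/s3.png

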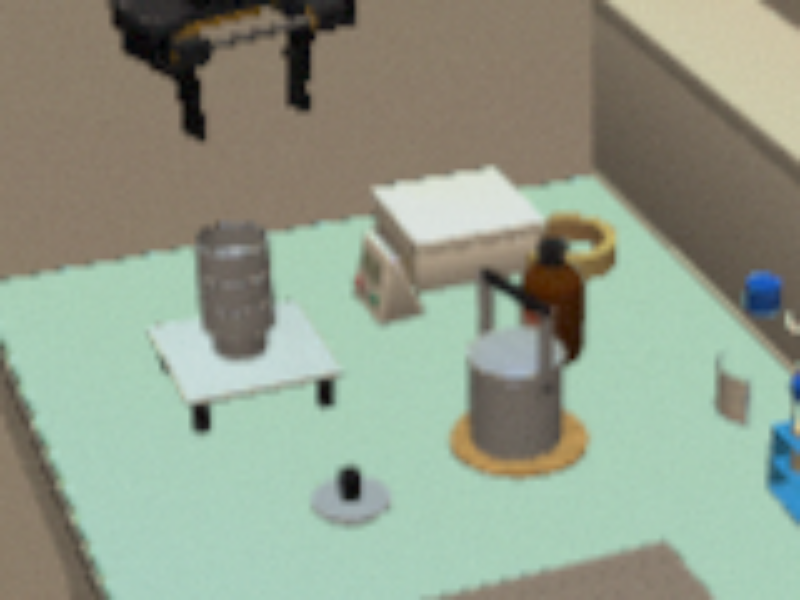

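The side view shows three cups fully nested at (235,290), with the canister at (515,400) centred on its coaster. Last is cup D, which gets a close look first.

```bash
python3 -m handwheel '[[-0.98,-0.1,0,0],[-0.98,-0.1,0,0],[-0.98,-0.1,0,0],[-0.98,-0.1,0,0],[-0.98,-0.1,0,0],[-0.98,-0.1,0,0],[-0.98,-0.1,0,0],[-0.98,-0.1,0,0],[-0.98,-0.1,0,0]]' 100;  python3 -m handwheel '[[-0.98,-0.2,0,0],[-0.98,-0.2,0,0],[-0.98,-0.2,0,0],[-0.98,-0.2,0,0],[-0.98,-0.2,0,0],[-0.98,-0.2,0,0],[-0.98,-0.2,0,0],[-0.98,-0.2,0,0],[-0.98,-0.2,0,0],[-0.98,-0.2,0,0]]'; python3 -c "
from h import *
hov(.480,-.330)"
```

```text
time: 41.53
position: [0.4896, 0.0182, 0.2789]
tool_rot: [0.611, 0.791, 0.0, -0.0]
ft_force: [-0.3, 0.2, -0.7]
grip_width: 0.087
grip_force: 0.0
time: 42.37
position: [0.5066, -0.2773, 0.2785]
tool_rot: [0.609, 0.793, 0.001, -0.001]
ft_force: [0.3, 1.1, 0.0]
grip_width: 0.0872
grip_force: 0.0
hover row [-0.297, -0.1309, 0.0942] -0.0002 | turn deg -0.1 q6 -0.96 | len mm 101 rows>=3 t=42.4
```

```bash
python3 -m handwheel '[[-0.297,-0.131,0.094,0],[-0.297,-0.131,0.094,0],[-0.297,-0.131,0.094,0],[-0.297,-0.131,0.094,0],[-0.297,-0.131,0.094,0],[-0.297,-0.131,0.094,0],[-0.297,-0.131,0.094,0]]'; python3 -c "
from h import *
f,K,M=cups()
save('w13',cv2.resize(f[60:220,150:370],None,fx=3,fy=3))
go(.480,-.330,.038,15)"
```

```text
time: 42.95
position: [0.492, -0.3731, 0.2516]
tool_rot: [0.609, 0.793, 0.0, -0.0]
ft_force: [0.7, 0.5, 0.6]
grip_width: 0.0869
grip_force: 0.0
cup1 0.85 [129. 258.] rgb [125. 130. 142.] circ [ 0.4786 -0.333 ] 0.0317 (228, 95, 63, 64)
cup1 0.73 [299. 274.] rgb [102.  42.  38.] circ [ 0.5487 -0.5219] 0.0272 (252, 285, 48, 23)
cup1 0.54 [282. 355.] rgb [135.  90.  97.] circ [ 0.6289 -0.4713] 0.0071 (351, 278, 11, 9)
 row [0.1516, -0.0012, 0.7123] 0.0 | turn deg 0.0 q6 -1.09 | len mm 218 rows>=6 t=43.0
```

View pics/w13.png

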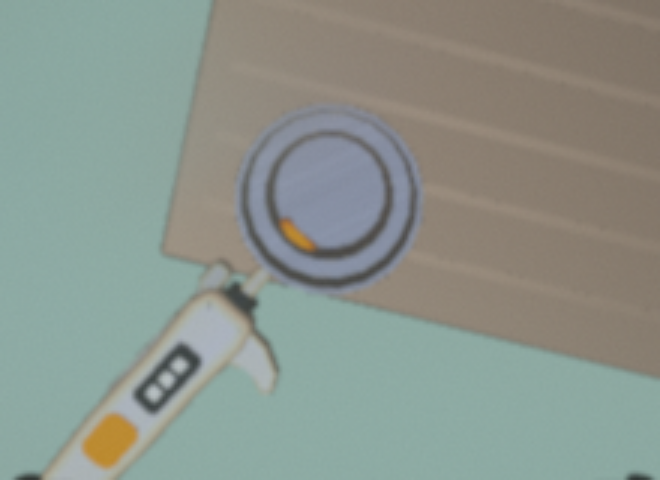

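Cup D is at crop (330,195). The pipette's thin white plunger end points under its rim at (260,275), and an orange button colour shows inside the cup at (297,235). The fingers close left and right at z > 30 mm, above the 25 mm pipette and clear of it. I'll centre carefully and lift slowly, straight up.

```bash
python3 -m handwheel '[[0.1436,0.001,0.05,0],[0.1436,0.001,0.18,0],[0.1436,0.001,0.31,0],[0.1436,0.001,0.44,0],[0.1436,0.001,0.55,0],[0.1436,0.001,0.64,0],[0.1436,0.001,0.69,0],[0.1436,0.001,0.71,0],[0.1436,0.001,0.71,0],[0.1436,0.001,0.71,0]]' 100; python3 -m handwheel '[[0,0,0,0],[0,0,0,0],[0,0,0,0],[0,0,0,0],[0,0,0,0],[0,0,0,0],[0,0,0,0]]' 0 15; python3 -m handwheel '[[0,0,-0.015,0],[0,0,-0.04,0],[0,0,-0.07,0],[0,0,-0.11,0],[0,0,-0.17,0],[0,0,-0.25,0],[0,0,-0.36,0],[0,0,-0.48,0],[0,0,-0.6,0],[0,0,-0.72,0],[0,0,-0.8,0],[0,0,-0.8,0],[0,0,-0.8,0]]'; python3 -c "
from h import *
f,K,M=cam('side');save('s4',cv2.resize(f[190:340,180:340],None,fx=4,fy=4))
go(.48,-.05,.278,15,'a')"
```

```text
time: 43.88
position: [0.4813, -0.3339, 0.0388]
tool_rot: [0.609, 0.793, -0.0, 0.001]
ft_force: [-0.1, -0.8, 0.3]
grip_width: 0.0874
grip_force: 0.0
time: 44.47
position: [0.4809, -0.3342, 0.0388]
tool_rot: [0.609, 0.793, -0.0, 0.001]
ft_force: [-1.2, 1.2, 5.6]
grip_width: 0.0639
grip_force: 22.4
time: 45.55
position: [0.4811, -0.3342, 0.2807]
tool_rot: [0.609, 0.793, -0.0, 0.002]
ft_force: [-0.1, -0.1, -1.4]
grip_width: 0.0635
grip_force: 22.2
a row [0.9132, 0.242, 0.0018] -0.0003 | turn deg -0.1 q6 -1.06 | len mm 283 rows>=7 t=45.6
```

View pics/s4.png

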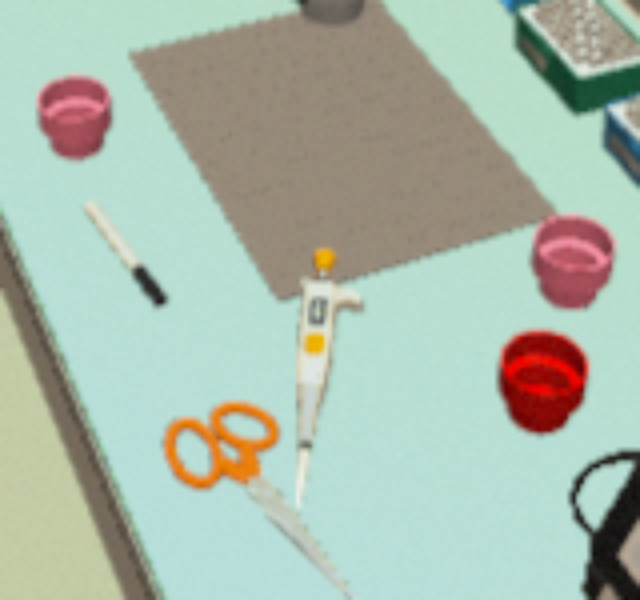

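The mat is empty, the cup is held, and the pipette lies where it was, with its orange plunger cap at (325,260). Carrying D to the stack.

```bash
python3 -m handwheel '[[0.12,0.032,0,0],[0.25,0.066,0,0],[0.38,0.1,0,0],[0.51,0.135,0,0],[0.64,0.17,0,0],[0.76,0.2,0,0],[0.85,0.225,0,0],[0.9,0.238,0,0],[0.913,0.242,0,0],[0.913,0.242,0,0]]'; python3 -m handwheel '[[0.12,0,0,0],[0.24,0,0,0],[0.36,0,0,0],[0.46,0,0,0],[0.55,0,0,0],[0.6,0,0,0],[0.62,0,0,0],[0.62,0,0,0],[0.62,0,0,0]]'; python3 -c "
from h import *
go(.4315,.3548,.22,15,'b')"
```

```text
time: 46.43
position: [0.4793, -0.0493, 0.2767]
tool_rot: [0.609, 0.793, -0.001, -0.002]
ft_force: [0.6, -0.9, -0.6]
grip_width: 0.0636
grip_force: 22.2
time: 47.18
position: [0.4332, 0.1281, 0.2777]
tool_rot: [0.61, 0.793, -0.0, 0.0]
ft_force: [0.5, -0.2, -1.2]
grip_width: 0.0637
grip_force: 22.2
b row [0.7319, 0.1882, 0.1916] -0.0004 | turn deg -0.1 q6 -0.22 | len mm 234 rows>=6 t=47.2
```

```bash
python3 -m handwheel '[[0.11,0.028,0,0],[0.22,0.057,0,0],[0.34,0.087,0,0],[0.46,0.118,0,0],[0.57,0.147,0,0],[0.65,0.167,0,0],[0.7,0.18,0,0],[0.725,0.187,0.02,0],[0.732,0.188,0.06,0],[0.732,0.188,0.12,0],[0.732,0.188,0.17,0],[0.732,0.188,0.19,0],[0.732,0.188,0.19,0],[0.732,0.188,0.19,0],[0.732,0.188,0.19,0]]';python3 -c "
from h import *
go(.4315,.3548,.192,15,'b')"
```

```text
time: 48.43
position: [0.4318, 0.3557, 0.2218]
tool_rot: [0.61, 0.792, 0.001, 0.0]
ft_force: [-0.2, 0.4, -1.1]
grip_width: 0.0635
grip_force: 22.2
b row [-0.0026, -0.0018, 0.0992] -0.0005 | turn deg -0.2 q6 0.23 | len mm 30 rows>=1 t=48.4
```

```bash
python3 -m handwheel '[[-0.0026,-0.001,0.03,0],[-0.0026,-0.001,0.07,0],[-0.0026,-0.001,0.098,0],[-0.0026,-0.001,0.098,0],[-0.0026,-0.001,0.098,0],[-0.0026,-0.001,0.098,0]]';python3 -c "
from h import *
go(.4315,.3548,.1595,15,'b')"
```

```text
time: 48.93
position: [0.4309, 0.3554, 0.1919]
tool_rot: [0.609, 0.793, 0.0, 0.0]
ft_force: [0.4, 0.2, 0.3]
grip_width: 0.0636
grip_force: 22.2
b row [-0.0024, 0.0014, 0.108] -0.0003 | turn deg -0.1 q6 0.23 | len mm 32 rows>=1 t=48.9
```

```bash
python3 -m handwheel '[[-0.002,0.001,0.02,0],[-0.002,0.001,0.04,0],[-0.002,0.001,0.06,0],[-0.002,0.001,0.08,0],[-0.002,0.001,0.095,0],[-0.002,0.001,0.104,0],[-0.002,0.001,0.109,0],[-0.002,0.001,0.109,0],[-0.002,0.001,0.109,0]]'
```

```text
time: 49.68
position: [0.4312, 0.3548, 0.1589]
tool_rot: [0.61, 0.793, 0.0, 0.0]
ft_force: [-0.1, -0.0, -0.4]
grip_width: 0.0635
grip_force: 22.2
```

```bash
python3 -m handwheel '[[0,0,0.003,0],[0,0,0.003,0],[0,0,0.003,0]]'; python3 -m handwheel '[[0,0,0,0],[0,0,0,0],[0,0,0,0],[0,0,0,0]]' 95;python3 -m handwheel '[[0,0,-0.08,0],[0,0,-0.18,0],[0,0,-0.3,0],[0,0,-0.4,0],[0,0,-0.5,0],[-0.15,0,-0.5,0],[-0.15,0,-0.5,0],[-0.15,0,-0.5,0],[-0.15,0,-0.5,0]]' 100; python3 -c "
from h import *
cups('w14',z=.176)
cups(None,z=.012,label='cover')
f,K,M=cam('side');save('s5',f)
p=proj(K,M,[.431,.3565,.176]);q=proj(K,M,[.431,.3565,.04]);print(p,q)
cups(None,z=.095,label='canister',name='side');cups(None,z=.012,label='cover',name='side')
go(.4574,.133,.27,15)"
```

```text
time: 49.93
position: [0.4313, 0.3548, 0.1588]
tool_rot: [0.61, 0.793, 0.0, 0.0]
ft_force: [-0.4, -0.5, 4.9]
grip_width: 0.0636
grip_force: 22.4
time: 50.27
position: [0.431, 0.3546, 0.1577]
tool_rot: [0.61, 0.793, -0.0, -0.0]
ft_force: [-0.1, 0.0, 0.7]
grip_width: 0.0798
grip_force: 0.0
time: 51.02
position: [0.4423, 0.3109, 0.3074]
tool_rot: [0.61, 0.792, -0.0, -0.001]
ft_force: [0.7, -0.1, -1.1]
grip_width: 0.0872
grip_force: 0.0
cup1 0.59 [126. 260.] rgb [120. 128. 143.] circ [0.4298 0.356 ] 0.0318 (224, 87, 77, 77)
cover 0.56 [287. 241.] rgb [109. 118. 129.] circ [0.4583 0.125 ] 0.0313 (218, 278, 44, 18)
cover 0.54 [290. 351.] rgb [102. 106. 112.] circ [0.6209 0.1481] 0.0379 (331, 278, 41, 29)
(np.float64(120.84116369366814), np.float64(185.49137426151123)) (np.float64(148.8725918301002), np.float64(187.99226182494232))
canister 0.9 [153. 238.] rgb [115. 116. 109.] circ [0.6027 0.1601] 0.1535 (232, 134, 21, 38)
cover 0.68 [180. 209.] rgb [126. 135. 137.] circ [0.4516 0.1332] 0.0375 (203, 174, 14, 11)
 row [-0.5877, -0.1049, 0.1258] -0.0002 | turn deg -0.1 q6 0.15 | len mm 183 rows>=5 t=51.5
```

```bash
python3 -m handwheel '[[-0.73,-0.105,-0.02,0],[-0.73,-0.105,-0.02,0],[-0.73,-0.105,-0.02,0],[-0.73,-0.105,0.1,0],[-0.73,-0.105,0.19,0],[-0.73,-0.105,0.19,0],[-0.73,-0.105,0.19,0],[-0.73,-0.105,0.19,0],[-0.73,-0.105,0.19,0],[-0.73,-0.105,0.19,0]]' 70; python3 -c "
from h import *
f,K,M=cups(z=.012,label='cover')
save('w15',f)
g=cv2.cvtColor(f,cv2.COLOR_RGB2GRAY)
m=vision.outline_of('wrist','cover')[0]['mask'].astype(np.uint8)
m2=(cv2.erode(m,np.ones((7,7)))>0)&(g<70);ys,xs=np.nonzero(m2);print('knob px',ys.mean(),xs.mean(),len(ys),'world',ray(K,M,[ys.mean(),xs.mean()],.03).round(4))
go(.4575,.133,.024,15)"
```

```text
time: 52.3
position: [0.4691, 0.0925, 0.252]
tool_rot: [0.609, 0.793, 0.001, 0.001]
ft_force: [-0.2, -0.1, -0.0]
grip_width: 0.0611
grip_force: 0.0Traceback (most recent call last):
  File "<string>", line 6, in <module>
    m=vision.outline_of('wrist','cover')[0]['mask'].astype(np.uint8)
      ~~~~~~~~~~~~~~~~~~~~~~~~~~~~~~~~~~^^^
IndexError: list index out of range
```

```bash
python3 -c "
from h import *
f,K,M=cups(z=.012,label='cover')
pr=proj(K,M,[.4575,.133,.012]);print('expect',pr)
g=cv2.cvtColor(f,cv2.COLOR_RGB2GRAY);h=cv2.cvtColor(f,cv2.COLOR_RGB2HSV)
r,c=map(int,pr);print(h[r-45:r+46:10,c-45:c+46:10].tolist().__len__())
for dr in range(-48,49,8): print(' '.join('%3d/%3d/%3d'%tuple(h[r+dr,c+dc]) for dc in range(-48,49,12)))
"
```

```text
cover 0.91 [123. 261.] rgb [133. 145. 160.] circ [0.4566 0.1327] 0.0329 (232, 95, 57, 58)
expect (np.float64(124.10941800393543), np.float64(260.66663638224077))
10
 84/ 42/175  84/ 42/175  84/ 43/174  83/ 44/175  85/ 41/173  83/ 42/175  83/ 43/176  83/ 44/174  83/ 45/177
 82/ 43/176  83/ 44/175  83/ 44/175  84/ 44/174  84/ 45/175  85/ 41/174  84/ 43/174  84/ 44/175  82/ 45/177
 83/ 45/177  83/ 46/176  84/ 42/176  84/ 43/174  84/ 43/172  85/ 42/175  83/ 44/175  83/ 44/175  83/ 45/177
 83/ 43/176  84/ 44/175  86/ 43/174 103/ 44/167 104/ 47/164 107/ 45/165  83/ 43/176  84/ 43/176  82/ 45/177
 84/ 43/176  83/ 45/176  94/ 36/162 105/ 45/169 107/ 44/164 108/ 49/167 102/ 40/161  82/ 43/176  82/ 44/178
 82/ 45/177  84/ 43/176 106/ 45/170 107/ 46/168 106/ 45/120 110/ 45/169 109/ 47/170  83/ 43/176  83/ 43/176
 84/ 42/176  84/ 42/176 107/ 45/170 107/ 47/170  83/ 12/ 85 109/ 48/169 109/ 47/169  82/ 44/178  82/ 45/176
 82/ 44/178  84/ 43/178 107/ 47/170 108/ 48/170  90/ 10/ 80 109/ 47/169 110/ 47/169  83/ 45/177  83/ 44/178
 84/ 42/178  83/ 43/178  88/ 39/170 109/ 47/170 110/ 45/169 109/ 47/169  89/ 34/164  84/ 45/177  83/ 43/177
 83/ 44/178  82/ 44/178  84/ 44/178 109/ 44/172 110/ 45/170 108/ 47/169  83/ 43/177  83/ 43/178  84/ 43/178
 83/ 43/178  84/ 43/178  83/ 43/178  82/ 43/178  82/ 44/178  83/ 45/177  83/ 43/178  83/ 44/178  83/ 44/178
 82/ 45/176  83/ 44/179  83/ 44/178  83/ 43/178  82/ 44/178  84/ 44/179  84/ 43/178  82/ 44/178  82/ 43/178
 83/ 44/178  83/ 44/179  83/ 45/177  83/ 43/178  83/ 43/177  83/ 44/178  83/ 44/178  82/ 44/179  82/ 44/178
```

```bash
python3 -c "
from h import *
go(.4575,.1328,.024,15)"
```

```text
row [0.1404, -0.0018, 0.7585] -0.0001 | turn deg -0.0 q6 -0.30 | len mm 231 rows>=6 t=52.5
```

```bash
python3 -m handwheel '[[0.1404,-0.0018,0.05,0],[0.1404,-0.0018,0.18,0],[0.1404,-0.0018,0.31,0],[0.1404,-0.0018,0.44,0],[0.1404,-0.0018,0.55,0],[0.1404,-0.0018,0.65,0],[0.1404,-0.0018,0.72,0],[0.1404,-0.0018,0.75,0],[0.1404,-0.0018,0.758,0],[0.1404,-0.0018,0.758,0],[0.1404,-0.0018,0.758,0]]' 55; python3 -m handwheel '[[0,0,0,0],[0,0,0,0],[0,0,0,0],[0,0,0,0],[0,0,0,0],[0,0,0,0],[0,0,0,0],[0,0,0,0],[0,0,0,0]]' 0 20; python3 -m handwheel '[[0,0,-0.03,0],[0,0,-0.1,0],[0,0,-0.22,0],[0,0,-0.35,0],[0,0,-0.48,0],[0,0,-0.61,0],[0,0,-0.74,0],[0,0,-0.82,0],[0,0,-0.82,0],[0,0,-0.82,0],[0,0,-0.82,0]]'; python3 -c "
from h import *
go(.431,.355,.27,15)"
```

```text
time: 53.47
position: [0.458, 0.1322, 0.0246]
tool_rot: [0.609, 0.793, 0.001, 0.001]
ft_force: [-0.1, 0.5, 0.4]
grip_width: 0.0481
grip_force: 0.0
time: 54.22
position: [0.4573, 0.132, 0.0239]
tool_rot: [0.61, 0.793, 0.0, 0.0]
ft_force: [-0.1, -0.5, 5.1]
grip_width: 0.0172
grip_force: 20.0
time: 55.13
position: [0.4557, 0.1319, 0.2686]
tool_rot: [0.61, 0.793, -0.001, -0.001]
ft_force: [0.2, -0.1, -0.0]
grip_width: 0.0176
grip_force: 20.0
 row [0.7398, 0.1115, -0.0045] -0.0003 | turn deg -0.1 q6 -0.21 | len mm 224 rows>=6 t=55.1
```

```bash
python3 -m handwheel '[[0.11,0.0165,0,0],[0.22,0.033,0,0],[0.34,0.051,0,0],[0.46,0.069,0,0],[0.57,0.086,0,0],[0.66,0.099,0,0],[0.71,0.107,0,0],[0.735,0.111,0.02,0],[0.74,0.1115,0.06,0],[0.74,0.1115,0.12,0],[0.74,0.1115,0.16,0],[0.74,0.1115,0.18,0],[0.74,0.1115,0.18,0],[0.74,0.1115,0.18,0],[0.74,0.1115,0.18,0]]';python3 -c "
from h import *
go(.431,.3553,.193,15,'b')"
```

```text
time: 56.38
position: [0.4328, 0.3549, 0.2157]
tool_rot: [0.61, 0.793, 0.0, 0.0]
ft_force: [-0.2, -0.0, -0.6]
grip_width: 0.0175
grip_force: 20.0
b row [0.0027, -0.0055, 0.0757] -0.0004 | turn deg -0.1 q6 0.23 | len mm 23 rows>=1 t=56.4
```

```bash
python3 -m handwheel '[[0.003,-0.005,0,0],[0.003,-0.005,0.01,0],[0.003,-0.005,0.02,0],[0.003,-0.005,0.035,0],[0.003,-0.005,0.05,0],[0.003,-0.005,0.065,0],[0.003,-0.005,0.075,0],[0.003,-0.005,0.075,0],[0.003,-0.005,0.075,0]]'
```

```text
time: 57.13
position: [0.4306, 0.3556, 0.1928]
tool_rot: [0.61, 0.793, -0.0, -0.0]
ft_force: [1.0, 0.0, -0.1]
grip_width: 0.0172
grip_force: 20.0
```

Free of force almost to the rim, so the plug is in. Touch down, release, retreat and check numerically.

```bash
python3 -m handwheel '[[0,0,0.003,0],[0,0,0.004,0],[0,0,0.004,0]]'; python3 -m handwheel '[[0,0,0,0],[0,0,0,0],[0,0,0,0],[0,0,0,0]]' 55;python3 -m handwheel '[[0,0,-0.06,0],[0,0,-0.15,0],[0,0,-0.25,0],[0,0,-0.35,0],[0,0,-0.45,0],[-0.2,0,-0.45,0],[-0.2,0,-0.45,0],[-0.2,0,-0.45,0],[-0.2,0,-0.45,0]]'; python3 - <<'E'
from h import *
cups(None,z=.18,label='cover');cups(None,z=.176)
f,K,M=cups(None,z=.18,label='cover',name='side');cups(None,z=.005,label='coaster',name='side');cups(None,z=.005,label='canister',name='side')
print('expect cover flange',proj(K,M,[.431,.3565,.18]),'knob top',proj(K,M,[.431,.3565,.206]),'stand top',proj(K,M,[.431,.3565,.04]))
f,K,M=cups(None,z=.18,label='cover',name='top');cups(None,z=.005,label='coaster',name='top');cups(None,z=.095,label='canister',name='top')
for l,z in[("timer",.03),("bottle_amber",.06),("pipette_200",.01),("cup1",.05)]:
    print(l,[(np.round(r["point"]).tolist(),round(r["conf"],2)) for r in vision.look_for("top",l)])
print("expect canister on coaster bar",proj(K,M,[.623,.179,.095]),robot.get_obs()["time"])
E
```

```text
time: 57.38
position: [0.4308, 0.3556, 0.1919]
tool_rot: [0.61, 0.793, 0.0, 0.0]
ft_force: [-0.3, 1.0, -0.2]
grip_width: 0.0176
grip_force: 20.0
time: 57.72
position: [0.4308, 0.3557, 0.192]
tool_rot: [0.61, 0.793, 0.0, 0.0]
ft_force: [0.1, -0.2, 0.3]
grip_width: 0.0359
grip_force: 0.0
time: 58.47
position: [0.4462, 0.2972, 0.3271]
tool_rot: [0.61, 0.792, 0.0, -0.0]
ft_force: [-0.1, 0.5, 0.1]
grip_width: 0.0481
grip_force: 0.0
cover 0.69 [108. 261.] rgb [141. 152. 172.] circ [0.4297 0.3559] 0.033 (223, 68, 76, 80)
cover 0.65 [122. 184.] rgb [117. 124. 125.] circ [0.4249 0.3649] 0.0443 (178, 115, 15, 10)
coaster 0.61 [172. 240.] rgb [168. 138.  87.] circ [0.6177 0.1773] 0.061 (230, 162, 27, 13)
canister 0.58 [152. 240.] rgb [115. 115. 108.] circ [0.6562 0.304 ] 0.1733 (232, 134, 21, 39)
canister 0.39 [136. 187.] rgb [106. 101.  94.] circ [0.4648 0.5292] 0.0426 (179, 135, 15, 7)
expect cover flange (np.float64(119.98019358995201), np.float64(185.41456085712846)) knob top (np.float64(114.3303325960653), np.float64(184.91049566908472)) stand top (np.float64(148.8725918301002), np.float64(187.99226182494232))
cover 0.33 [182. 208.] rgb [122. 100.  65.] circ [0.5772 0.1432] 0.0538 (187, 159, 30, 29)
coaster 0.81 [181. 207.] rgb [124.  98.  61.] circ [0.6214 0.1745] 0.0597 (186, 161, 31, 27)
canister 0.57 [169. 197.] rgb [88. 90. 93.] circ [0.6097 0.1756] 0.0541 (183, 157, 29, 26)
timer []
bottle_amber [([148.0, 171.0], 0.59)]
pipette_200 [([223.0, 358.0], 0.83)]
cup1 [([193.0, 393.0], 0.81), ([165.0, 369.0], 0.66)]
expect canister on coaster bar (np.float64(165.92543666105894), np.float64(196.18208798317508)) 59.4667
```

```bash
python3 -c "
from h import *
print(job.hand_in())"
```

```text
the job is handed in; nothing more can be done
None
```

The job is handed in: the canister stands upright and centred on the coaster (knocked aside once, then re-centred), and all four steel cups are nested on the stand with the cover on top. The timer, bottle, pipette and the pink and red look-alikes were not touched. I viewed 16 pictures, over the limit of 14, so the final state was checked only by measurement, and the top camera did not pick up the timer in that last check.

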